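# Nip up the slotted cam screw of a holding fixture

## Task

The steel anvil is standing loose in the holding fixture. Take the wide flat-bladed screwdriver (stout six-sided handle) from the wooden tool block, feel its blade into the slot of the fixture's cam screw with only light pressure, and turn the screw clockwise to its stop so that the jaw grips the anvil; then hang the driver back in its hole in the block. Never lean hard on the screw, and leave the other things where they are.

Things in the scene. Friction and masses are not known exactly. Their poses are not given: they have to be found in the camera images.
- fixture: Anvil-holding fixture fixed to the bench: dark steel base plate 150 x 84 x 10 mm, origin centre of its underside (plate spans x -80 to +70 mm). Its x axis runs from the cam housing (steel block 48 x 64 mm, centre at x -45 mm, top at z 33 mm) through the moving jaw to the fixed V jaw (x +18 to +60 mm, top at z 23 mm).
- screw_top (a point): Centre of the cam screw's top face at rest: fixture x -45, y 0, z 37 mm, with the axes of the fixture. Vertical steel screw, head 26 mm across, 4 mm proud of the housing, with a flat-bottomed slot right across it, 5.5 mm wide, 6 mm deep, edges broken 1 mm. The slot's angle varies and is not measured. Clockwise from above closes the jaw; 1.1 to 1.6 rad are left to a hard stop.
- screw_foot (a point): Point on the screw's axis at the height of the housing's top face (4 mm below screw_top). The screw sits on a spring washer: pressed, it sinks about 0.25 mm per newton, 2 mm at most (8 N). It turns against about 0.08 N m of drag and stays where it is left; a blade rubbing on it with more than about 10 N may drag it round. The stop counts as reached at 0.15 to 0.3 N m.
- jaw: Moving jaw of the fixture, steel, 46 mm wide, 13 mm high, slides along the fixture's x, driven by the cam screw. Origin: foot of its flat front face. In fixture coordinates its x is -1 mm with the screw fully back, grows 2.2 mm per radian of screw turn, and is about +2.5 mm with the screw at its stop, the anvil then gripped.
- anvil: Turned steel anvil: flange 38 mm across and 16 mm high with a stub 24 mm across on top, 35 mm high in all, standing loose (0.5 to 1.5 mm of play) on the base plate between moving jaw and V jaw. Origin: centre of its underside.
- tool_block: Wooden tool block fixed to the bench, 64 x 160 mm, 74 mm high, on a plinth 86 x 182 x 10 mm; origin centre of its underside, long side along its y. Two holes 21.5 mm across and 62 mm deep in its top.
- hole_left (a point): Centre of the mouth of the hole at the block's y +42 mm, z 74 mm.
- hole_right (a point): Centre of the mouth of the hole at the block's y -42 mm, z 74 mm.
- wide_driver: Wide flat-bladed screwdriver, 122 mm long, 0.14 kg, hanging upright, blade down, in one of the two holes, its handle's lower shoulder (52 mm above the tip) resting on the block. Origin: middle of the blade's end; z points up along the handle. Blade 16 mm wide along its y, 3 mm thick along x, 14 mm long.
- blade_tip (a point): Middle of the wide driver's blade end (same point and axes as its origin). The dark grey six-sided handle runs from 52 to 110 mm above it, 30 mm across flats, with a domed butt to 122 mm; flats face the driver's x axis and every 60 deg from it. A grip across two flats holds it square. Round shank 10 mm.
- slim_driver: Slim screwdriver with a round waisted handle 25 mm across and pointed 6 mm shank, 117 mm long, hanging in the other hole; not needed. Origin at its tip, z up.
- grease_tin: Bystander: round tin 67 mm across, 29 mm high; origin centre of its underside.
- test_disc: Bystander: steel test disc 48 mm across, 9 mm high; origin centre of its underside.
- hex_key: Bystander: hex key 37 x 93 x 6 mm lying flat; origin under its middle.
Mind the look-alikes: they are no part of the job. Leave any red or turquoise look-alike of the wide_driver alone.

How it is judged:
By the outcome, as a careful person would: the job done as asked, in the order asked, and still so for the second after the job is handed in, with the robot touching nothing.
It also fails if it takes over 72 s, if anything falls off the work surface, if the arm or the gripper's body presses on something with over 40 N, if the wrist force passes 120 N, or if a joint passes its speed limit or range.

## Robot

A 7-joint arm with a two-finger parallel gripper is mounted at the origin on a cart in front of the work surface, level with it; the furniture and walls round the work are solid. World frame = base frame: x ahead of the robot, y to its left, z up, the work surface at z = 0. Lengths are in m, angles in rad, forces in N, time in s.
With the tool pointing down it reaches from about 0.4 to 0.85 m from the base axis. Payload 10.4 kg.
Tool frame: the origin (TCP) lies between the finger pads; the fingertips stand manip.finger_overhang ahead of it and the grasp point (between the pads) lies 11 mm behind it (manip.finger_overhang is the distance from the TCP to the fingertips, in m); x points along the fingers, z is the direction in which the jaws open and shut, and the axes are right-handed (so a half turn about x gives the same grasp; the last joint's range is limited). The gripper opens to 85 mm and grips with 20 to 120 N. Pads are 22 mm wide; open, the fingers measure 114 mm over their backs; the gripper's body (76 mm by 85 mm) begins 54 mm behind the grasp point. The pads swing forward as they close: fully open they stand 13 mm farther back than shut.
Start: joints at [1.161, 0.332, -0.065, 1.46, 0.022, 1.35, -0.088], TCP at [0.236, -0.579, 0.239] pointing down, gripper open.
Joint ranges: [-2.6, 2.6], [-0.5, 2.12], [-1.47, 1.34], [0.16, 2.42], [-1.27, 4.41], [0.06, 2.06], [-2.6, 2.6]. Speed limits (rad/s): [2.22, 2.22, 2.79, 2.79, 3.14, 3.14, 3.14].

## Interface

Orientations are given as a unit quaternion [x, y, z, w].
In Python, from workcell import get_obs, camera, workorder, manip gives the robot as it stands. The module is installed in compiled form; this text tells all that it offers.
- The arm moves only by the tool play_rows, never from a script. Its argument "increments" is text: rows parted by semicolons, each of 4 numbers parted by spaces: the shift along the tool's x, y, z in m, then the turn about the tool's x in rad. A call has 1 to 20 rows; each row shifts and turns the pose as measured when the row begins, along the tool's axes as they then stand; what a row does not reach is not made up. A row lasts 1/10 s, in which the tool goes at most 50 mm and 8.59 degrees, less where a joint would pass 70% of its speed; a pose out of reach is approached as far as the arm can. A call is refused whole if a number of a shift passes 0.05 or a number of a turn 0.15, either way. A call with a gripper value outside its range is refused whole. "hand" is the gripper command: -1 is fully open, 1 is shut, values between are in proportion, set as the call begins (left out, the last holds). The fingers move at their own pace and stop on an object; "squeeze" is the grip in N (left out, the last holds). Time passes only in rows, so rows that do not move let the fingers close. It gives the time, the measured TCP pose, the force and the opening at its end, in the units of the state.
- get_obs(): the state, without advancing time (a new reading comes with each control period).
- camera(name): name is "side" or "top" or "wrist"; returns a dict with "img" (420x560x3 uint8, blue, green, red), "fov_y" (degrees; the focal length in pixels is half the picture's height over the tangent of half this angle, whatever the lens; pixels are square), "cx", "cy" (the principal point, pixels), "R" (3x3) and "t" (3): a world point X has camera coordinates R X + t; the wrist camera has in their place "tool_from_camera" (4x4, takes a point from camera to tool coordinates, whose origin is the TCP and whose axes are the tool frame's). Camera axes: x right, y down, z forward; pixel columns grow to the right and rows downward; lengths in m; the calibration is good to about 2 mm. A picture is of the moment at which its call begins: read the wrist's pose just before it. There is no depth.
- workorder.hand_in(): hands the job in, once; it reports no verdict.
The state is a dict: "clock": time; "joint_pos": joint angles; "joint_velocities": joint speeds; "tau": joint torques, N m; "position": TCP position; "ee_rot": TCP orientation; "ft_force": force on the tool from outside, world axes, zero at the start; "torque": the same for the moment, N m; "grip_width": opening from 0.0 (shut) to 1.0 (fully open).
Only numpy, scipy, OpenCV 4.12 (cv2) and the standard library are available. Lean on these libraries where they do the work, as an engineer would, in place of code of your own. Each camera call takes 0.05 s, during which the arm holds its last target.

## Working session

There is one attempt and no reset: what is moved stays moved. The work goes in short steps, Python scripts to look and compute and a tool call to move; the robot and the scene stay as the last step left them, time stands still between calls to the robot, and variables do not carry over. Pictures are saved under pics/ and viewed, and the job is handed in when it is done.

Besides the shell and the picture viewer there is one more tool, called after "Call:" by a JSON object that holds its "fn" and its "kwargs". play_rows: Moves the arm, as the interface text tells. Its arguments: {"type":"object","properties":{"increments":{"type":"string"},"hand":{"type":"number"},"squeeze":{"type":"number"}},"required":["increments"]}

```bash
mkdir -p pics
cat > h.py <<'E'
import numpy as np, cv2, json
from workcell import get_obs, camera, workorder, manip
from scipy.spatial.transform import Rotation as Ro
def snap(n,f):
    o=get_obs(); c=camera(n); cv2.imwrite('pics/'+f+'.png',c['img']); 
    h,w=c['img'].shape[:2]; c['f']=h/2/np.tan(np.radians(c['fov_y'])/2)
    if 'R' not in c:
        T=np.array(c['tool_from_camera']); Rt=Ro.from_quat(o['ee_rot']).as_matrix()
        Rc=Rt@T[:3,:3]; o_=Rt@T[:3,3]+np.array(o['position'])
        c['R']=Rc.T; c['t']=-Rc.T@o_
    c['R']=np.array(c['R']);c['t']=np.array(c['t'])
    np.savez('pics/'+f+'.npz',R=c['R'],t=c['t'],f=c['f'],cx=c['cx'],cy=c['cy'])
    return c
def load(f):
    return dict(np.load('pics/'+f+'.npz'))
def ray(c,u,v):
    d=np.array([(u-c['cx'])/c['f'],(v-c['cy'])/c['f'],1]); return -c['R'].T@c['t'], c['R'].T@d
def onz(c,u,v,z):
    o,d=ray(c,u,v); return o+d*(z-o[2])/d[2]
def proj(c,X):
    p=c['R']@np.array(X)+c['t']; return np.array([c['cx']+c['f']*p[0]/p[2],c['cy']+c['f']*p[1]/p[2]])
E
python3 - <<'E'
from h import *
print(get_obs(), manip.finger_overhang)
for n in('side','top','wrist'):
    c=snap(n,n+'0'); print(n,c['f'],-c['R'].T@c['t'],c['R'].tolist())
E
```

```text
{'clock': 0.0, 'joint_pos': array([ 1.16140379,  0.33289454, -0.06466382,  1.46094189,  0.02158336,
        1.34992517, -0.08849852]), 'joint_velocities': array([ 7.84721239e-04, -2.01995270e-03,  9.21330037e-04,  7.13910921e-04,
        1.65562745e-03, -9.44929905e-04, -4.05739173e-05]), 'tau': array([-1.15320063e-04, -6.25426698e+01,  4.91819100e-02, -3.91602802e+01,
        1.59689347e-02,  9.82322905e-03,  1.68176769e-05]), 'position': array([ 0.23560127, -0.57848975,  0.23850141]), 'ee_rot': array([ 0.39485813,  0.58721678, -0.39431489,  0.58632694]), 'ft_force': array([ 0.55606384, -0.02723662, -0.00599716]), 'torque': array([0.02740053, 0.04424696, 0.05355   ]), 'grip_width': 0.9970817774414417} 0.008
side 516.9903846802821 [0.47110987 0.96635588 0.73235652] [[-0.9968853809975367, -0.07864386140071537, -0.005888991202295764], [-0.04074492099934664, 0.5775351658973674, -0.8153483817146244], [0.06752324463584851, -0.8125689356700051, -0.5789407018149285]]
top 495.61492523006257 [0.32473281 0.04796017 1.04009372] [[-0.06266842007990917, -0.9980342171280915, 0.0006087414929661518], [-0.9719881459579496, 0.06089447989404888, -0.22700419915865108], [0.2265208891954896, -0.014817684027893536, -0.9738935891554754]]
wrist 318.91390727108444 [ 0.31283892 -0.54783407  0.37155962] [[0.37740107282682495, -0.9260498827508106, 0.00021186403551953035], [-0.8767634936451443, -0.35724130578671764, 0.32196960361338317], [-0.2980842270908005, -0.1216974284732784, -0.9467499825522413]]
```

View pics/side0.png

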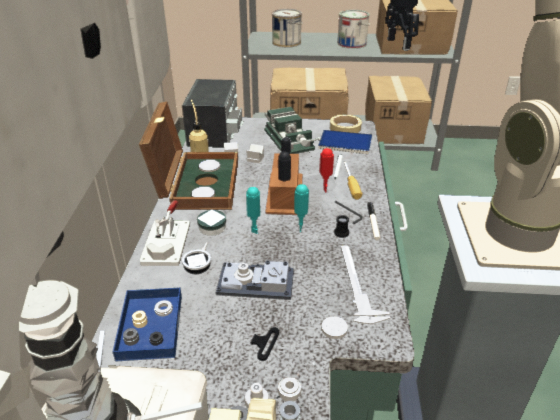

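View pics/top0.png

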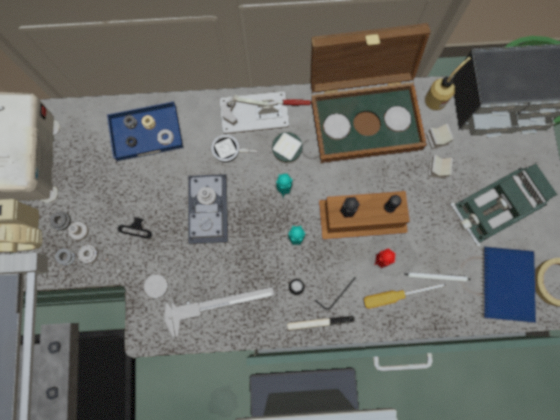

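View pics/wrist0.png

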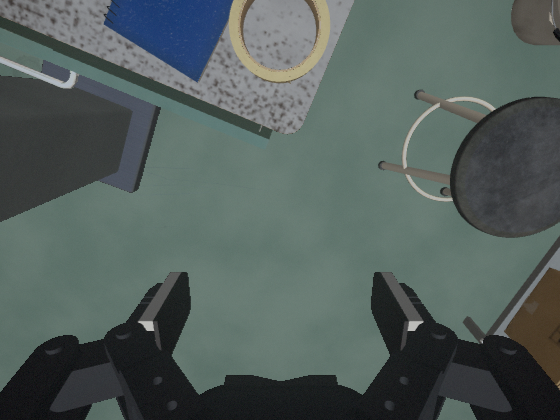

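Run:
```python
from h import *
t=cv2.imread('pics/top0.png'); s=cv2.imread('pics/side0.png')
R=lambda a:cv2.resize(a,None,fx=5,fy=5,interpolation=cv2.INTER_CUBIC)
cv2.imwrite('pics/tb.png',R(t[175:255,300:425])); cv2.imwrite('pics/tf.png',R(t[165:250,175:310]))
cv2.imwrite('pics/sb.png',R(s[130:250,230:350])); cv2.imwrite('pics/sf.png',R(s[250:305,205:305]))
c=load('top0'); b=load('side0')
for u,v in((365,215),(208,208),(206,195),(350,207),(393,203)): print(onz(c,u,v,0.03))
```

```text
[ 0.53492316 -0.1336084   0.03      ]
[0.57040384 0.19286247 0.03      ]
[0.59878547 0.19628968 0.03      ]
[ 0.55396318 -0.10395801  0.03      ]
[ 0.55691164 -0.19481046  0.03      ]
```

View pics/tb.png

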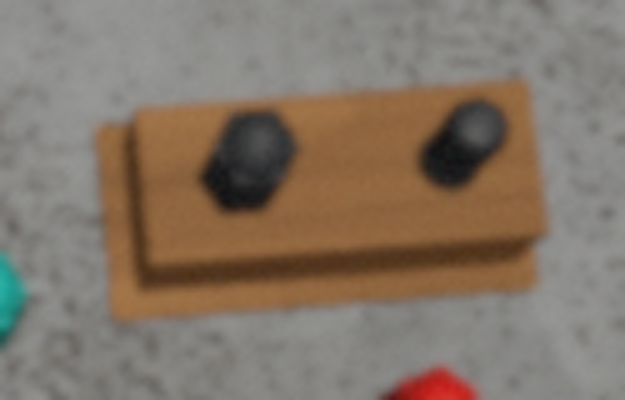

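View pics/tf.png

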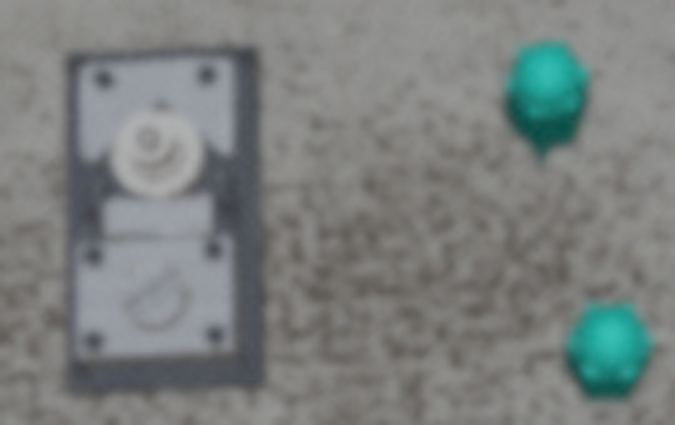

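View pics/sb.png

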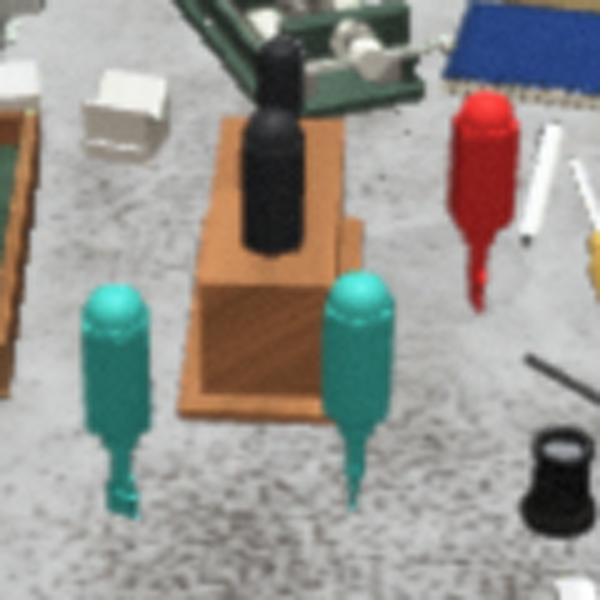

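View pics/sf.png

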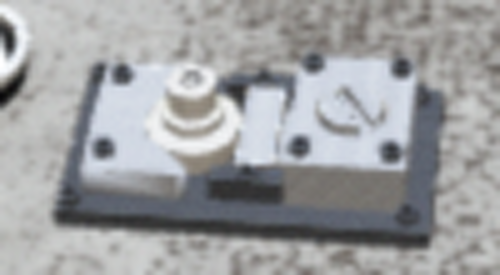

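Run:
```python
from h import *
o=get_obs(); R=Ro.from_quat(o['ee_rot']).as_matrix(); print(R.round(3))
d=np.array([.45,-.12,.26])-o['position']; print(R.T@d)
c=load('top0')
# screw: crop px -> orig
for n,(x,y) in dict(screw=(158,298)).items(): print(n,onz(c,175+x/5-.4,165+y/5-.4,.037))
for n,(x,y,z) in dict(pA=(70,50,.01),pB=(258,47,.01),pC=(262,382,.01),pD=(70,390,.01),h1=(77,240,.033),h2=(233,238,.033),h3=(236,355,.033),h4=(77,358,.033)).items(): print(n,onz(c,175+x/5-.4,165+y/5-.4,z))
for n,(x,y,z) in dict(b1=(135,108,.074),b2=(527,82,.074),b3=(545,238,.074),b4=(148,268,.074),but=(263,135,.14),tl=(-10,300,.1)).items(): print(n,onz(c,300+x/5-.4,175+y/5-.4,z))
for u,v in((285,180),(297,232),(388,256)): print('teal/red',onz(c,u,v,.12))
```

```text
[[-0.     0.926  0.377]
 [ 0.001  0.377 -0.926]
 [-1.    -0.    -0.001]]
[-0.02092763  0.37149177 -0.34386368]
screw [0.53461076 0.19650992 0.037     ]
pA [0.65228742 0.23565767 0.01      ]
pB [0.64855124 0.154248   0.01      ]
pC [0.50152991 0.15784653 0.01      ]
pD [0.50317829 0.23844674 0.01      ]
h1 [0.56217937 0.2301032  0.033     ]
h2 [0.5589711  0.16524717 0.033     ]
h3 [0.50949771 0.16567465 0.033     ]
h4 [0.51234176 0.23106731 0.033     ]
b1 [ 0.56917613 -0.05238799  0.074     ]
b2 [ 0.57008816 -0.21120683  0.074     ]
b3 [ 0.5057488  -0.21079638  0.074     ]
b4 [ 0.5035271  -0.05217363  0.074     ]
but [ 0.5390826  -0.09248232  0.14      ]
tl [0.49003296 0.01224099 0.1       ]
teal/red [0.59478018 0.02996309 0.12      ]
teal/red [0.49154709 0.0137891  0.12      ]
teal/red [ 0.43559181 -0.15246312  0.12      ]
```

Call:
{"fn": "play_rows", "kwargs": {"increments": "-0.02 0.02 -0.02 0; 0 0.034 -0.032 0;0 0.034 -0.032 0;0 0.034 -0.032 0;0 0.034 -0.032 0;0 0.034 -0.032 0;0 0.034 -0.032 0;0 0.034 -0.032 0;0 0.034 -0.032 0;0 0.034 -0.032 0;0 0.034 -0.032 0;0 0.02 -0.02 0;0 0 0 0;0 0 0 0"}}

```text
clock: 1.55
position: [0.4567, -0.0824, 0.2562]
ee_rot: [0.395, 0.588, -0.395, 0.585]
ft_force: [-0.4, -1.2, -0.7]
grip_width: 1.0
```

Run:
```python
from h import *
c=snap('wrist','w1'); print(-c['R'].T@c['t'], get_obs()['joint_pos'])
for p in((.537,-.09,.144),(.535,.196,.037),(.537,-.174,.14)): print(proj(c,p))
```

```text
[ 0.53438281 -0.05186274  0.38894401] [ 0.64011219 -0.00341954 -0.55081312  1.81161615 -0.00315325  1.33688256
 -1.09590234]
[330.02066186 116.97017447]
[39.12039804 -4.53034381]
[426.7741307  158.70599577]
```

View pics/w1.png

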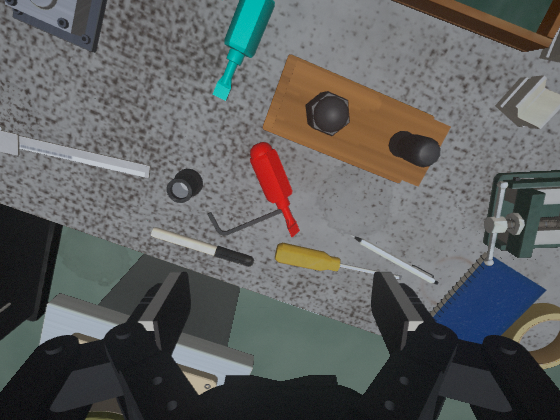

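Run:
```python
from h import *
t=cv2.imread('pics/w1.png')
a=t[70:180,250:380]; cv2.imwrite('pics/w1b.png',cv2.resize(np.clip(a.astype(float)*1.8,0,255).astype(np.uint8),None,fx=6,fy=5.4,interpolation=cv2.INTER_CUBIC))
```

```text
(no output)
```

View pics/w1b.png

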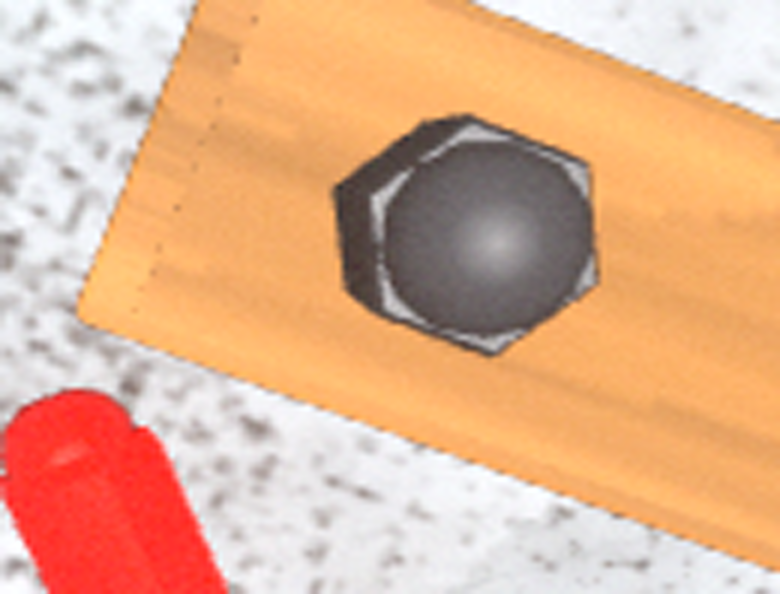

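Run:
```python
from h import *
c=load('w1')
P=np.array([onz(c,x/6+250-.4,y/5.4+70-.4,.132)[:2] for x,y in((470,122),(588,165),(598,285),(495,355),(385,308),(375,190))])
m=P.mean(0);print(m); d=P-m; print(np.hypot(*d.T)*1e3, np.degrees(np.arctan2(d[:,1],d[:,0])))
# block top edges
q=[onz(c,x/6+250-.4,y/5.4+70-.4,.074)[:2] for x,y in((200,0),(80,315),(470,0),(780,122),(775,572))]
for i,j in((0,1),(2,3),(1,4)):
  e=q[j]-q[i]; print(np.degrees(np.arctan2(e[1],e[0])),q[i],q[j])
t=load('top0')
P=[onz(t,300+x/5-.4,175+y/5-.4,.132)[:2] for x,y in ((263,135),)];print(P)
```

```text
[ 0.53938056 -0.0911889 ]
[15.90639017 16.03539481 16.27715099 16.41370988 15.81490675 15.83816586] [  31.87540761  -29.43762656  -91.03447749 -150.47357526  149.51300077
   87.35263898]
-178.2500692225888 [ 0.55920285 -0.04383631] [ 0.50435326 -0.04551205]
-89.43926034687905 [ 0.57454778 -0.08167261] [ 0.57506121 -0.13413266]
-89.82321579891538 [ 0.50435326 -0.04551205] [ 0.50473843 -0.1703431 ]
[array([ 0.54098773, -0.09373057])]
```

Call:
{"fn": "play_rows", "kwargs": {"increments": "0 0.025 0.013 0;0 0.025 0.013 0;0 0.023 0.013 0;0 0 0 -0.13;0 0 0 0;0 0 0 0", "hand": -0.3, "squeeze": 40}}

```text
clock: 2.2
position: [0.5389, -0.1019, 0.2544]
ee_rot: [0.359, 0.61, -0.362, 0.606]
ft_force: [-0.3, -0.8, 0.2]
grip_width: 0.65
```

```bash
cat > to.py <<'E'
from h import *
import sys
def to(x,y,z,yaw=None):
    o=get_obs(); R=Ro.from_quat(o['ee_rot']).as_matrix(); p=np.array(o['position'])
    cy=np.degrees(np.arctan2(R[1,1],R[0,1]))
    print('pos',p.round(4),'yaw',cy.round(2),'tilt',R[:2,0].round(4),'d_tool',(R.T@(np.array([x,y,z])-p)).round(4),'turn',None if yaw is None else np.radians(cy-yaw).round(3),'grip',round(o['grip_width'],3),'F',o['ft_force'].round(1),'M',o['torque'].round(2),'t',o['clock'],'j7',o['joint_pos'][6].round(2))
if __name__=='__main__': to(*map(float,sys.argv[1:]))
E
python3 to.py .5394 -.0912 .097 29.7
python3 - <<'E'
from h import *
c=snap('wrist','w2')
E
```

```text
pos [ 0.5389 -0.1019  0.2544] yaw 28.66 tilt [-0.007  -0.0016] d_tool [ 0.1574  0.0066 -0.0088] turn -0.018 grip 0.65 F [-0.3 -0.8  0.2] M [ 0.04 -0.02  0.01] t 2.2 j7 -1.05
```

View pics/w2.png

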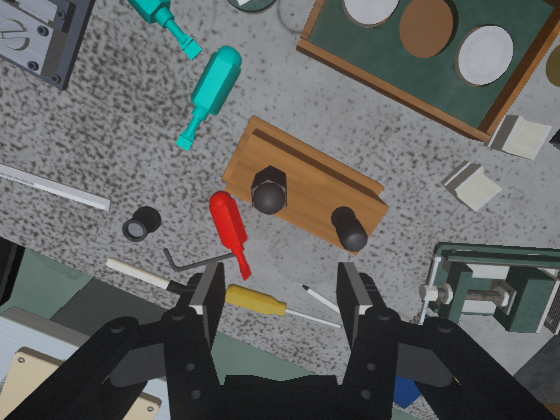

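Run:
```python
from h import *
c=load('w2'); print(proj(c,(.5394,-.0912,.144)),proj(c,(.5394,-.0912,.132)),proj(c,(.5394,-.0912,.074)))
t=cv2.imread('pics/w2.png')
a=t[150:230,230:310]; cv2.imwrite('pics/w2b.png',cv2.resize(np.clip(a.astype(float)*2,0,255).astype(np.uint8),None,fx=7,fy=7,interpolation=cv2.INTER_CUBIC))
```

```text
[268.10725143 202.30786216] [268.63728443 197.89191784] [270.67182043 180.94127943]
```

View pics/w2b.png

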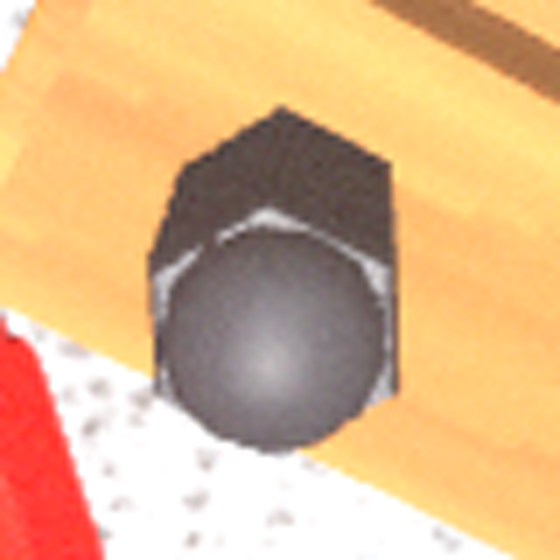

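Call:
{"fn": "play_rows", "kwargs": {"increments": "0 0.0066 -0.0088 -0.018;0.03 0 0 0;0 0 0 0"}}

```text
clock: 2.55
position: [0.5396, -0.0904, 0.2248]
ee_rot: [0.354, 0.612, -0.358, 0.61]
ft_force: [-1.1, -0.7, -0.5]
grip_width: 0.654
```

```bash
python3 to.py .5394 -.0912 .097 29.7
```

```text
pos [ 0.5396 -0.0904  0.2248] yaw 29.46 tilt [-0.0055 -0.0033] d_tool [0.1278 0.0003 0.0006] turn -0.004 grip 0.654 F [-1.1 -0.7 -0.5] M [0.05 0.02 0.02] t 2.55 j7 -1.07
```

Call:
{"fn": "play_rows", "kwargs": {"increments": "0.03 0 0 0;0.03 0 0 0;0.03 0 0 0;0.02 0 0 0;0.014 0 0 0;0 0 0 0;0 0 0 0"}}

```text
clock: 3.25
position: [0.5428, -0.0882, 0.1062]
ee_rot: [0.356, 0.608, -0.358, 0.613]
ft_force: [1.2, 0.3, -0.6]
grip_width: 0.652
```

```bash
python3 to.py .5394 -.0912 .097 29.7
python3 - <<'E'
from h import *
c=snap('wrist','w3')
E
```

```text
pos [ 0.5428 -0.0882  0.1062] yaw 29.39 tilt [ 0.0041 -0.006 ] d_tool [ 0.0092 -0.0044  0.0009] turn -0.005 grip 0.652 F [ 1.2  0.3 -0.6] M [ 0.04 -0.05 -0.02] t 3.25 j7 -1.14
```

View pics/w3.png

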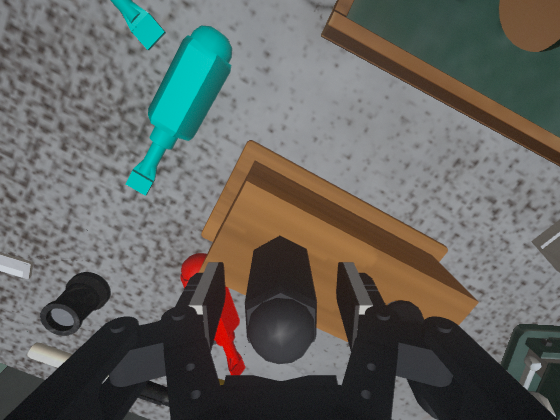

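Call:
{"fn": "play_rows", "kwargs": {"increments": "0.005 -0.004 0.001 0;0.005 0 0 0;0 0 0 0"}}

```text
clock: 3.6
position: [0.5411, -0.0917, 0.0982]
ee_rot: [0.356, 0.607, -0.358, 0.614]
ft_force: [0.3, 0.7, 0.1]
grip_width: 0.647
```

```bash
python3 to.py .5394 -.0912 .097 29.7
```

```text
pos [ 0.5411 -0.0917  0.0982] yaw 29.37 tilt [ 0.0081 -0.0074] d_tool [ 0.0012 -0.0012 -0.0013] turn -0.006 grip 0.647 F [0.3 0.7 0.1] M [0.03 0.03 0.03] t 3.6 j7 -1.14
```

Call:
{"fn": "play_rows", "kwargs": {"increments": "0 0 0 0;0 0 0 0;0 0 0 0;0 0 0 0;0 0 0 0;0 0 0 0;0 0 0 0;0 0 0 0", "hand": 1, "squeeze": 60}}

```text
clock: 4.4
position: [0.5413, -0.0917, 0.0987]
ee_rot: [0.356, 0.606, -0.358, 0.614]
ft_force: [-0.0, 0.5, -0.4]
grip_width: 0.341
```

```bash
python3 to.py .5394 -.0912 .097 29.7
```

```text
pos [ 0.5413 -0.0917  0.0987] yaw 29.36 tilt [ 0.0085 -0.0074] d_tool [ 0.0016 -0.0014 -0.0014] turn -0.006 grip 0.341 F [-0.   0.5 -0.4] M [ 0.    0.03 -0.03] t 4.4 j7 -1.14
```

Call:
{"fn": "play_rows", "kwargs": {"increments": "-0.015 0 0 0;-0.015 0 0 0;0 0 0 0"}}

```text
clock: 4.7
position: [0.541, -0.0913, 0.1313]
ee_rot: [0.356, 0.607, -0.358, 0.614]
ft_force: [-0.2, -0.0, -1.6]
grip_width: 0.347
```

```bash
python3 to.py .5413 -.0917 .18 29.4
```

```text
pos [ 0.541  -0.0913  0.1313] yaw 29.37 tilt [ 0.0083 -0.0071] d_tool [-0.0487  0.0003  0.001 ] turn -0.0 grip 0.347 F [-0.2 -0.  -1.6] M [ 0.02 -0.05  0.01] t 4.7 j7 -1.12
```

Call:
{"fn": "play_rows", "kwargs": {"increments": "-0.02 0 0 0;-0.02 0 0 0;-0.02 0 0 0;-0.03 0 0 0;-0.03 0 0 0;0 0 0 0;0 0 0 0"}}

```text
clock: 5.4
position: [0.5394, -0.0904, 0.2581]
ee_rot: [0.356, 0.606, -0.358, 0.615]
ft_force: [0.2, 0.6, -2.5]
grip_width: 0.345
```

```bash
python3 to.py .535 .196 .25 72
python3 - <<'E'
from h import *
c=snap('side','s4'); o=get_obs()
p=proj(c,np.array(o['position'])-[0,0,.06]).astype(int); print(p)
t=cv2.imread('pics/s4.png'); cv2.imwrite('pics/s4b.png',cv2.resize(t[p[1]-60:p[1]+60,p[0]-60:p[0]+60],None,fx=5,fy=5,interpolation=cv2.INTER_CUBIC))
E
```

```text
pos [ 0.5394 -0.0904  0.2581] yaw 29.38 tilt [ 0.0104 -0.0085] d_tool [ 0.0056  0.1366 -0.2518] turn -0.744 grip 0.345 F [ 0.2  0.6 -2.5] M [-0.04  0.   -0.04] t 5.4 j7 -1.06
[282 132]
```

View pics/s4b.png

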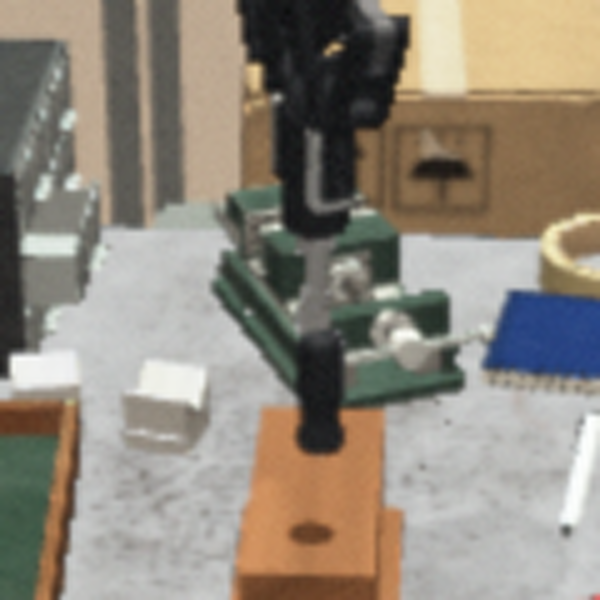

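Call:
{"fn": "play_rows", "kwargs": {"increments": "0 0.0155 -0.035 0;0 0.0155 -0.035 0;0 0.0155 -0.035 0;0 0.0155 -0.035 0;0 0.0155 -0.035 0;0 0.0155 -0.035 0;0 0 0 -0.145;0 0 0 -0.145;0 0 0 -0.145;0 0 0 -0.145;0 0 0 -0.145;0 0 0 0;0 0 0 0"}}

```text
clock: 6.75
position: [0.5101, 0.1458, 0.2413]
ee_rot: [0.109, 0.701, -0.117, 0.695]
ft_force: [0.6, -0.7, -1.4]
grip_width: 0.343
```

```bash
python3 to.py .535 .196 .25 72
python3 - <<'E'
from h import *
c=snap('wrist','w5'); print(proj(c,(.535,.196,.037)))
c=snap('side','s5'); o=get_obs()
p=proj(c,np.array(o['position'])-[0,0,.06]).astype(int); print(p)
t=cv2.imread('pics/s5.png'); cv2.imwrite('pics/s5b.png',cv2.resize(t[p[1]-50:p[1]+50,p[0]-50:p[0]+50],None,fx=6,fy=6,interpolation=cv2.INTER_CUBIC))
E
```

```text
pos [0.5101 0.1458 0.2413] yaw 71.62 tilt [-0.0091 -0.0095] d_tool [-0.0094  0.0554  0.0077] turn -0.007 grip 0.343 F [ 0.6 -0.7 -1.4] M [ 0.03 -0.03  0.02] t 6.75 j7 -0.82
[288.3668342  126.18067161]
[289 196]
```

View pics/s5b.png

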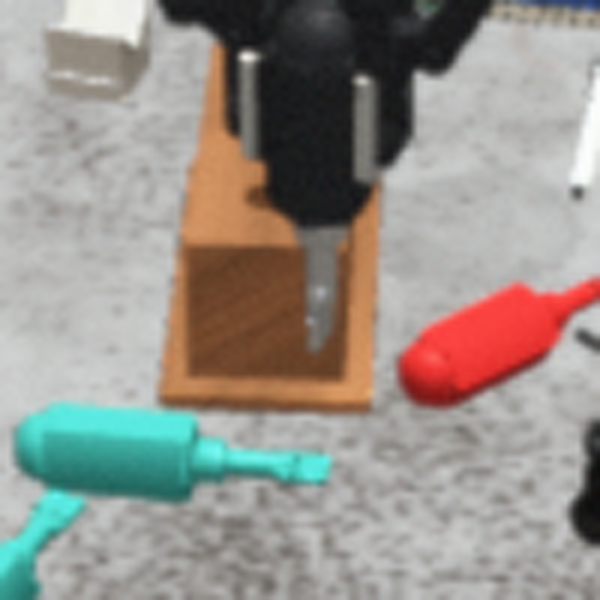

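View pics/w5.png

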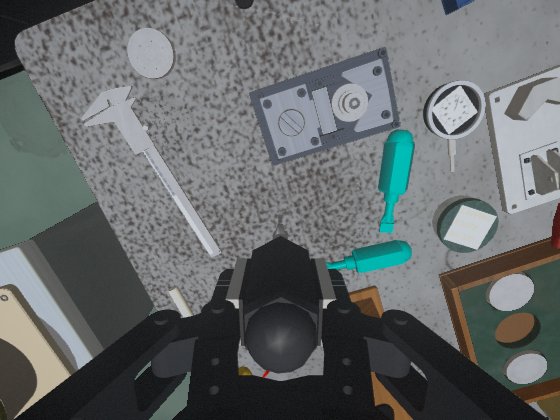

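Run:
```python
from h import *
c=snap('top','t5')
a=cv2.imread('pics/t5.png');b=cv2.imread('pics/top0.png')
cv2.imwrite('pics/cmp.png',np.vstack([cv2.resize(x[160:290,190:450],None,fx=2.2,fy=2.2) for x in(b,a)]))
```

```text
(no output)
```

View pics/cmp.png

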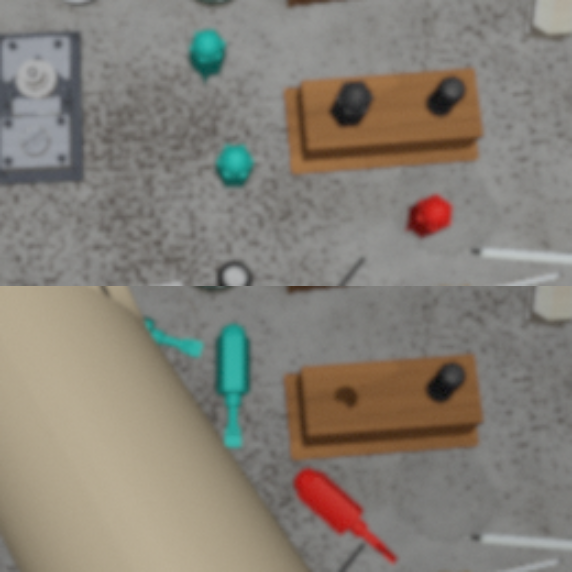

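View pics/s5.png

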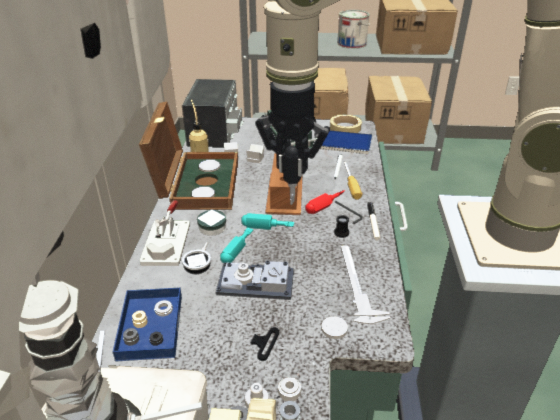

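Run:
```python
from h import *
c=load('s5');o=get_obs();p=o['position']
for dz in(.0247,.065,.0767): print(proj(c,p-[0,0,dz]))
t=cv2.imread('pics/s5.png'); a=cv2.resize(t[160:225,262:320],None,fx=9,fy=9,interpolation=cv2.INTER_NEAREST)
w=cv2.imread('pics/w5.png'); b=cv2.resize(w[200:265,250:308],None,fx=9,fy=9,interpolation=cv2.INTER_NEAREST)
cv2.imwrite('pics/z.png',np.hstack([a,b])[:, :])
c=load('w5'); print(proj(c,p-[0,0,.0767]))
w=cv2.imread('pics/w5.png');cv2.imwrite('pics/z2.png',cv2.resize(w[40:170,240:410],None,fx=4.6,fy=4.6,interpolation=cv2.INTER_CUBIC))
```

```text
[289.90431178 180.87078768]
[289.67023032 198.70780729]
[289.60432166 203.73005023]
[280.27432914 223.16053499]
```

View pics/z.png

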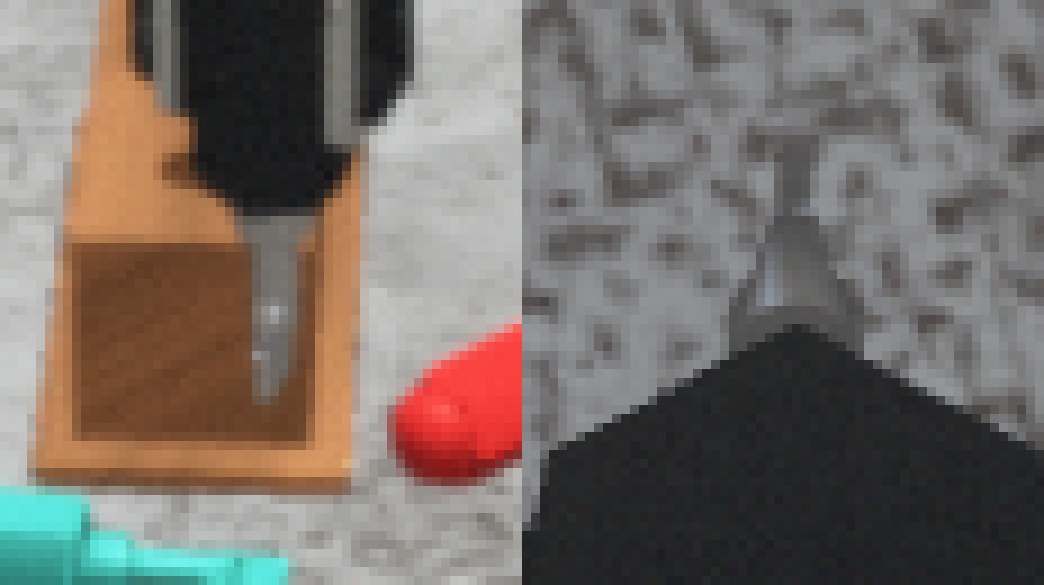

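View pics/z2.png

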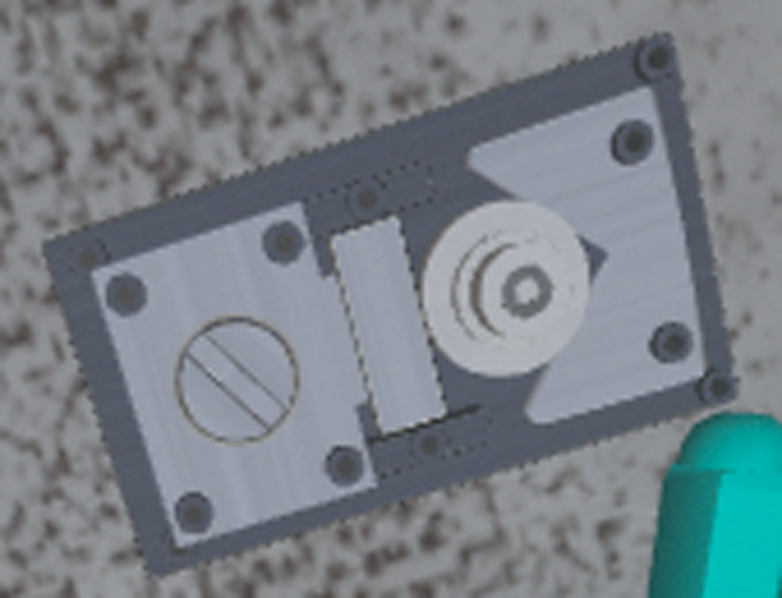

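Run:
```python
from h import *
c=load('w5'); g=lambda x,y,z:onz(c,240+x/4.6-.4,40+y/4.6-.4,z)[:2]
for a,b in(((180,352),(268,432)),((205,330),(292,410))):
    e=g(*b,.037)-g(*a,.037); print(np.degrees(np.arctan2(e[1],e[0])),(g(*b,.037)+g(*a,.037))/2)
print('screw',g(237,379,.037),g(237,379,.035))
h=[g(x,y,.033) for x,y in((92,272),(302,203),(378,485),(175,548))]; print('housing',h,np.mean(h,0))
for i,j in((0,1),(3,2)): e=h[j]-h[i]; print(np.degrees(np.arctan2(e[1],e[0])))
h=[g(x,y,.010) for x,y in((45,242),(672,35),(737,397),(152,575))]
for i,j in((0,1),(3,2)): e=h[j]-h[i]; print(np.degrees(np.arctan2(e[1],e[0])))
pm=np.mean(h,0);print(pm)
```

```text
-59.5539430155799 [0.53540443 0.19721286]
-59.60470165579018 [0.54199586 0.19999885]
screw [0.53893947 0.1990627 ] [0.5389458  0.19890654]
housing [array([0.51569747, 0.23035644]), array([0.56345117, 0.2293233 ]), array([0.56249749, 0.16615739]), array([0.51365268, 0.16703377])] [0.5388247  0.19821773]
-1.2393780569158122
-1.0278954090819472
-1.3258298217233326
-1.2692434424872414
[0.57883347 0.19774255]
```

Call:
{"fn": "play_rows", "kwargs": {"increments": "0 0 0 -0.145;0 0 0 -0.145;0 0 0 -0.145;0 0 0 -0.145;0 0 0 -0.145;0 0 0 -0.127;0 0 0 0;0 0 0 0"}}

```text
clock: 7.7
position: [0.5104, 0.146, 0.2418]
ee_rot: [-0.193, 0.684, 0.188, 0.677]
ft_force: [0.3, 0.6, -1.9]
grip_width: 0.34
```

```bash
python3 to.py .5389 .1986 .14 120.4
```

```text
pos [0.5104 0.146  0.2418] yaw 121.3 tilt [-0.0074 -0.01  ] d_tool [0.1011 0.0307 0.0528] turn 0.016 grip 0.34 F [ 0.3  0.6 -1.9] M [ 0.01 -0.03  0.01] t 7.7 j7 0.02
```

Call:
{"fn": "play_rows", "kwargs": {"increments": "0 0.015 0.027 0;0 0.015 0.026 0.015;0.03 0 0 0;0.03 0 0 0;0.02 0 0 0;0 0 0 0;0 0 0 0"}}

```text
clock: 8.4
position: [0.5422, 0.1999, 0.1593]
ee_rot: [-0.178, 0.688, 0.171, 0.683]
ft_force: [0.1, -0.1, -0.3]
grip_width: 0.341
```

```bash
python3 to.py .5389 .1986 .13 120.4
python3 - <<'E'
from h import *
c=snap('wrist','w6'); print(proj(c,(.5389,.1986,.037)))
p=get_obs()['position'];q=proj(c,p-[0,0,.0767]).astype(int);print(q)
w=cv2.imread('pics/w6.png');cv2.imwrite('pics/w6b.png',cv2.resize(w[100:300,180:380],None,fx=3,fy=3,interpolation=cv2.INTER_CUBIC))
c=snap('side','s6');p=proj(c,p-[0,0,.06]).astype(int);t=cv2.imread('pics/s6.png'); cv2.imwrite('pics/s6b.png',cv2.resize(t[p[1]-40:p[1]+50,p[0]-50:p[0]+50],None,fx=6,fy=6,interpolation=cv2.INTER_CUBIC))
E
```

```text
pos [0.5422 0.1999 0.1593] yaw 118.56 tilt [-0.005  -0.0106] d_tool [ 0.0293  0.0007 -0.0032] turn -0.032 grip 0.341 F [ 0.1 -0.1 -0.3] M [ 0.05  0.01 -0.04] t 8.4 j7 -0.2
[277.50154374 202.51662366]
[281 223]
```

View pics/w6b.png

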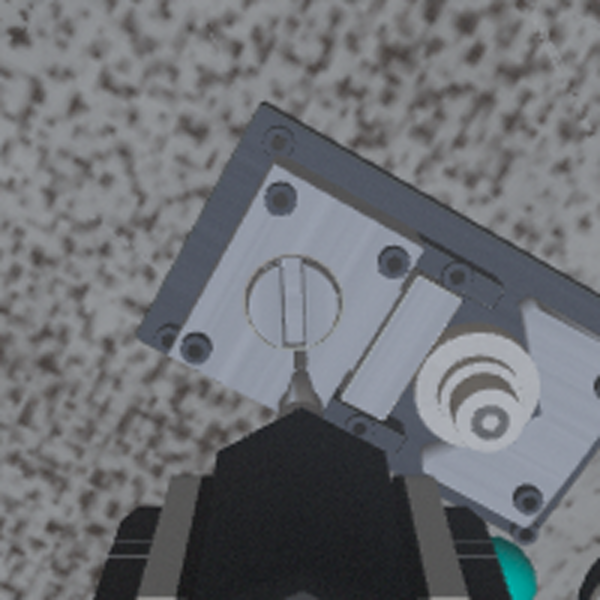

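View pics/s6b.png

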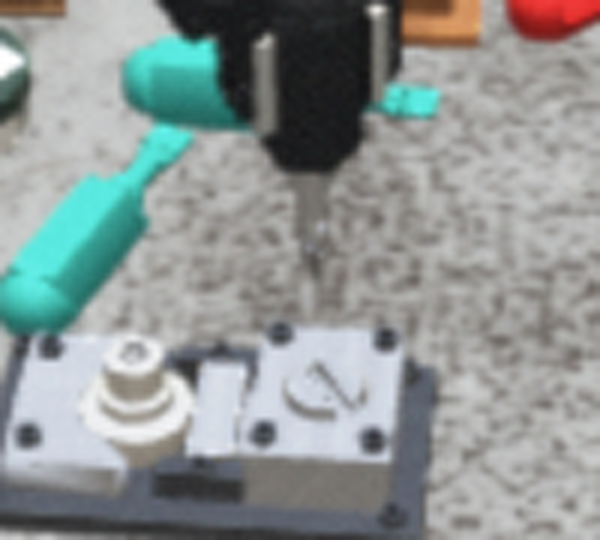

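Run:
```python
from h import *
c=load('w6'); g=lambda x,y,z:onz(c,180+x/3-.33,100+y/3-.33,z)[:2]
for a,b in(((281,259),(285,347)),((300,259),(304,345))):
    e=g(*b,.037)-g(*a,.037); print(np.degrees(np.arctan2(e[1],e[0])),(g(*b,.037)+g(*a,.037))/2)
print('screw',g(293.5,302.5,.037))
w=cv2.imread('pics/w6.png');cv2.imwrite('pics/w6c.png',cv2.resize(w[180:245,245:310],None,fx=9,fy=9,interpolation=cv2.INTER_CUBIC))
```

```text
-59.33269110104604 [0.53566027 0.19844453]
-58.900086496296865 [0.54017055 0.20126346]
screw [0.53805819 0.20016056]
```

View pics/w6c.png

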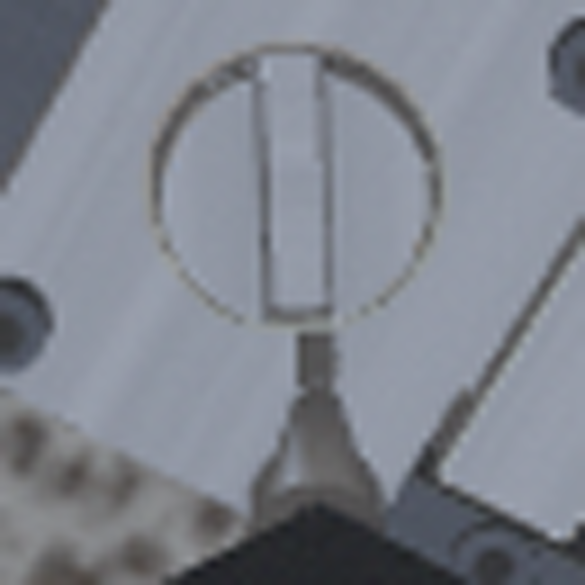

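Run:
```python
from h import *
c=load('w6'); 
import json
# pose at w6
q=np.array([-0.178,.688,.171,.683]); 
o=get_obs();R=Ro.from_quat(o['ee_rot']).as_matrix();p=np.array(o['position'])
print(p, proj(c,p+R@[.0767,.008,0]),proj(c,p+R@[.0767,0.009,-.001]))
# observed (280.2,216.9) -> tool offset at depth x=.0767
oo,d=ray(c,280.0,216.7); a=R.T@(oo-p); b=R.T@d; s=(.0767-a[0])/b[0]; print(a+b*s)
```

```text
[0.5425144  0.19976124 0.15977957] [280.64006198 213.76416307] [279.20146493 212.40929549]
[ 0.0767      0.00582334 -0.00044783]
```

```bash
python3 to.py .538 .2022 .125 120.6
```

```text
pos [0.5425 0.1998 0.1598] yaw 118.6 tilt [-0.0041 -0.0106] d_tool [ 0.0348  0.0046 -0.0025] turn -0.035 grip 0.343 F [-0.1  0.3 -1.2] M [ 0.07 -0.01 -0.01] t 8.5 j7 -0.2
```

Call:
{"fn": "play_rows", "kwargs": {"increments": "0 0.0046 -0.0025 -0.035;0.01 0 0 0;0.01 0 0 0;0.01 0 0 0;0 0 0 0;0 0 0 0"}}

```text
clock: 9.1
position: [0.5387, 0.2026, 0.1295]
ee_rot: [-0.19, 0.683, 0.183, 0.681]
ft_force: [0.2, -0.6, -2.1]
grip_width: 0.344
```

```bash
cat > vis.py <<'E'
from to import *
f=sys.argv[1]
c=snap('wrist',f)
w=cv2.imread('pics/%s.png'%f);cv2.imwrite('pics/%sc.png'%f,cv2.resize(w[165:255,235:325],None,fx=6.6,fy=6.6,interpolation=cv2.INTER_CUBIC))
to(.538,.2022,.125,120.6)
E
python3 vis.py w7
```

```text
pos [0.5386 0.2025 0.1295] yaw 120.65 tilt [-0.0008 -0.0103] d_tool [ 0.0045  0.0001 -0.0007] turn 0.001 grip 0.346 F [-0.9 -0.1 -1.4] M [-0.01  0.08  0.  ] t 9.15 j7 -0.19
```

View pics/w7c.png

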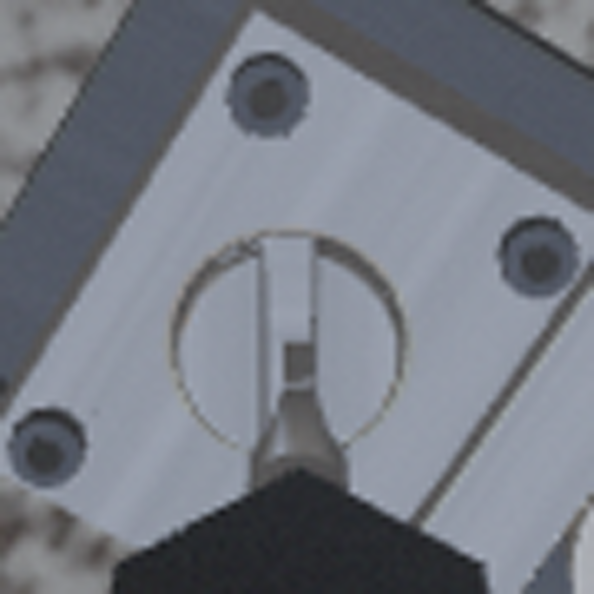

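Call:
{"fn": "play_rows", "kwargs": {"increments": "0 0 -0.001 0;0.006 0 0 0;0.006 0 0 0;0 0 0 0"}}

```text
clock: 9.55
position: [0.5381, 0.2019, 0.1171]
ee_rot: [-0.19, 0.683, 0.183, 0.681]
ft_force: [-0.3, -0.4, -2.0]
grip_width: 0.345
```

```bash
python3 vis.py w8
```

```text
pos [0.5382 0.202  0.1174] yaw 120.63 tilt [ 0.0006 -0.0099] d_tool [-0.0076  0.0002 -0.0002] turn 0.001 grip 0.343 F [-0.5  0.3 -1. ] M [ 0.01 -0.01  0.03] t 9.6 j7 -0.2
```

View pics/w8c.png

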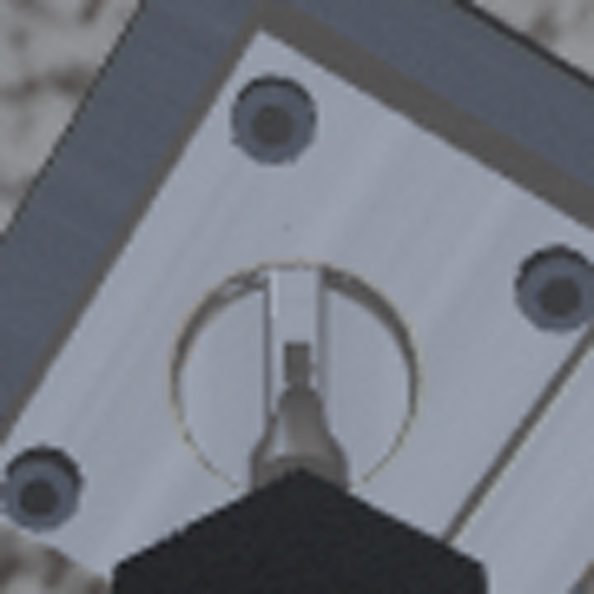

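Call:
{"fn": "play_rows", "kwargs": {"increments": "0.002 0 -0.0003 0;0.002 0 0 0;0.001 0 0 0;0 0 0 0"}}

```text
clock: 10.0
position: [0.5381, 0.2019, 0.1123]
ee_rot: [-0.19, 0.683, 0.183, 0.681]
ft_force: [-0.4, -0.2, -1.5]
grip_width: 0.342
```

```bash
python3 vis.py w9
```

```text
pos [0.5382 0.2019 0.1123] yaw 120.63 tilt [ 0.001  -0.0096] d_tool [-0.0127  0.0002 -0.0001] turn 0.001 grip 0.344 F [ 0.2 -0.5 -1.8] M [-0.03  0.    0.02] t 10.05 j7 -0.2
```

Call:
{"fn": "play_rows", "kwargs": {"increments": "0.001 0 0 0;0.001 0 0 0;0 0 0 0"}}

```text
clock: 10.35
position: [0.5383, 0.202, 0.1104]
ee_rot: [-0.19, 0.682, 0.183, 0.682]
ft_force: [-0.5, 0.6, -2.0]
grip_width: 0.345
```

```bash
python3 vis.py w10
```

```text
pos [0.5383 0.202  0.1104] yaw 120.63 tilt [ 0.0014 -0.0095] d_tool [-0.0146  0.0002 -0.0002] turn 0.0 grip 0.341 F [-1.   0.2 -1.7] M [0.07 0.02 0.04] t 10.4 j7 -0.2
```

View pics/w10c.png

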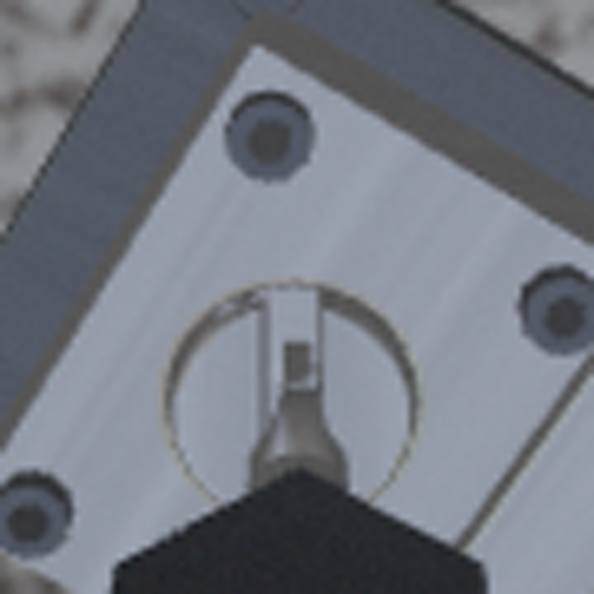

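Call:
{"fn": "play_rows", "kwargs": {"increments": "0 0 -0.0007 0;0.001 0 0 0;0.001 0 0 0;0 0 0 0"}}

```text
clock: 10.8
position: [0.5377, 0.2016, 0.1083]
ee_rot: [-0.19, 0.682, 0.183, 0.682]
ft_force: [-0.3, 0.5, -1.2]
grip_width: 0.347
```

```bash
python3 vis.py w11
```

```text
pos [0.5377 0.2016 0.1084] yaw 120.63 tilt [ 0.0016 -0.0095] d_tool [-0.0166  0.0002  0.0005] turn 0.001 grip 0.345 F [-0.3 -0.9 -1.4] M [ 0.01  0.05 -0.02] t 10.85 j7 -0.2
```

View pics/w11c.png

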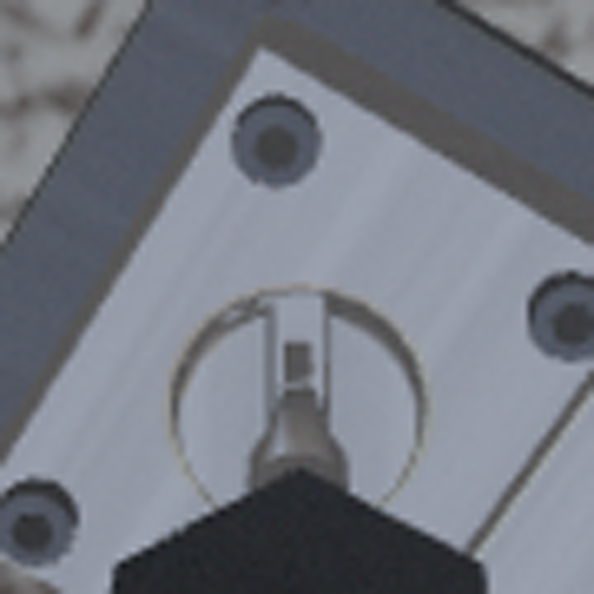

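Call:
{"fn": "play_rows", "kwargs": {"increments": "0.001 0 0 0;0.001 0 0 0;0 0 0 0"}}

```text
clock: 11.15
position: [0.5379, 0.2017, 0.1067]
ee_rot: [-0.19, 0.682, 0.183, 0.682]
ft_force: [-0.6, -0.9, 1.7]
grip_width: 0.344
```

```bash
python3 to.py .538 .2022 .125 120.6
```

```text
pos [0.5379 0.2017 0.1067] yaw 120.63 tilt [ 0.002  -0.0095] d_tool [-0.0183  0.0002  0.0003] turn 0.0 grip 0.344 F [-0.6 -0.9  1.7] M [-0.18  0.3   0.02] t 11.15 j7 -0.21
```

```bash
python3 vis.py w12
```

```text
pos [0.5379 0.2017 0.1068] yaw 120.63 tilt [ 0.002  -0.0095] d_tool [-0.0183  0.0002  0.0003] turn 0.0 grip 0.34 F [-1.1 -0.6  1.7] M [-0.15  0.33  0.06] t 11.2 j7 -0.21
```

View pics/w12c.png

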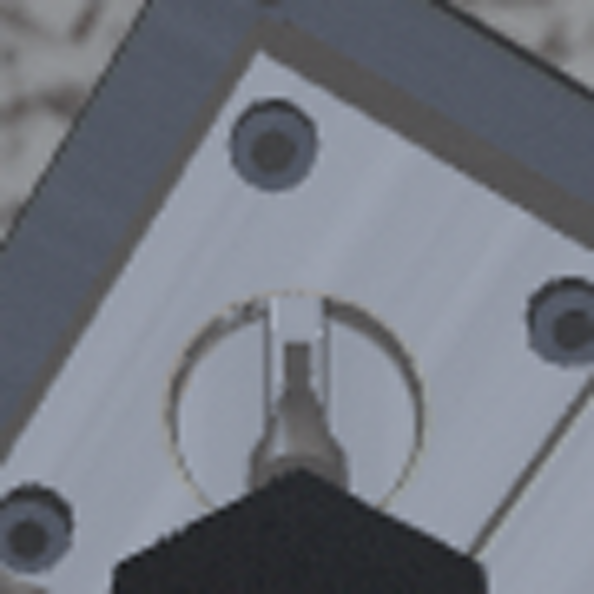

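Call:
{"fn": "play_rows", "kwargs": {"increments": "0 0 0.0002 0.1;0 0 0.0002 0.1;0 0 0.0002 0.1;0 0 0 0"}}

```text
clock: 11.6
position: [0.5383, 0.2019, 0.107]
ee_rot: [-0.083, 0.702, 0.076, 0.703]
ft_force: [-0.8, -0.3, 1.7]
grip_width: 0.348
```

```bash
python3 vis.py w13
```

```text
pos [0.5383 0.2019 0.107 ] yaw 103.05 tilt [ 0.0017 -0.0097] d_tool [-0.018   0.0002 -0.0002] turn -0.306 grip 0.342 F [-0.4 -0.4  1. ] M [-0.15  0.16  0.01] t 11.65 j7 -0.49
```

View pics/w13c.png

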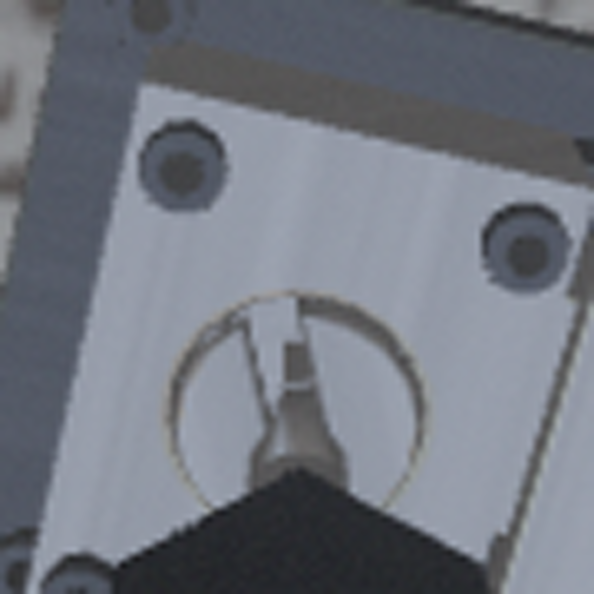

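Call:
{"fn": "play_rows", "kwargs": {"increments": "0.0002 0 0.0002 0.1;0 0 0.0002 0.1;0 0 0.0002 0.1;0 0 0.0002 0.1;0 0 0 0"}}

```text
clock: 12.15
position: [0.539, 0.2018, 0.1069]
ee_rot: [0.056, 0.704, -0.064, 0.705]
ft_force: [-0.9, 0.4, 0.1]
grip_width: 0.344
```

```bash
python3 vis.py w14
```

```text
pos [0.539  0.2018 0.1069] yaw 80.44 tilt [ 0.0015 -0.0103] d_tool [-0.0181  0.0001 -0.001 ] turn -0.701 grip 0.344 F [-0.5 -1.8  1.6] M [-0.17  0.2   0.02] t 12.2 j7 -0.85
```

View pics/w14c.png

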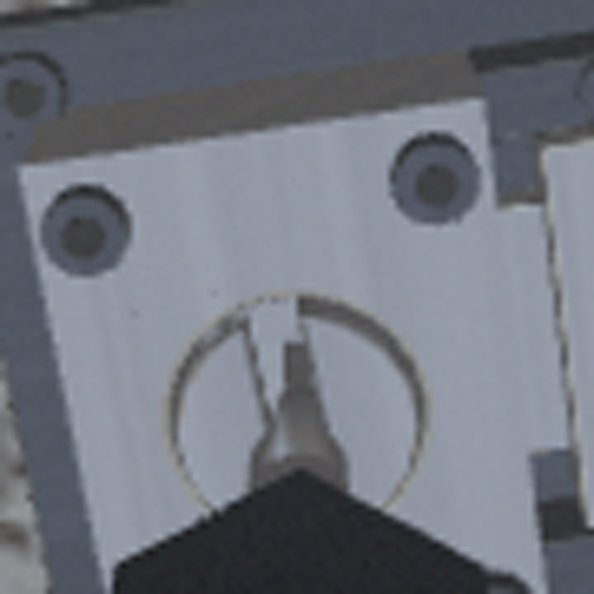

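Call:
{"fn": "play_rows", "kwargs": {"increments": "0 0 0.0002 0.1;0 0 0.0002 0.1;0 0 0.0002 0.1;0 0 0.0002 0.1;0 0 0 0"}}

```text
clock: 12.7
position: [0.5396, 0.2014, 0.1068]
ee_rot: [0.191, 0.679, -0.198, 0.681]
ft_force: [-1.1, -0.3, 1.3]
grip_width: 0.341
```

```bash
python3 vis.py w15
```

```text
pos [0.5396 0.2014 0.1068] yaw 58.28 tilt [ 0.0009 -0.0105] d_tool [-0.0182 -0.0004 -0.0017] turn -1.088 grip 0.344 F [-1.5 -0.3  1.5] M [-0.19  0.23  0.1 ] t 12.75 j7 -1.21
```

View pics/w15c.png

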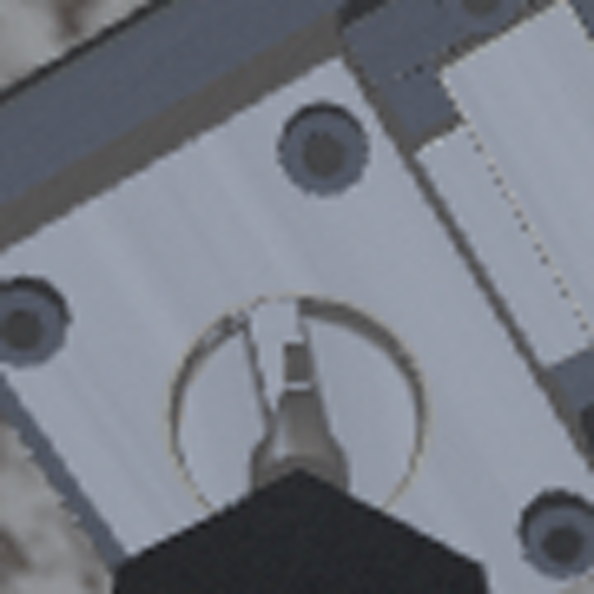

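Call:
{"fn": "play_rows", "kwargs": {"increments": "0 0 0.0002 0.08;0 0 0.0002 0.08;0 0 0.0001 0.05"}}

```text
clock: 13.05
position: [0.5399, 0.2012, 0.1067]
ee_rot: [0.256, 0.656, -0.263, 0.659]
ft_force: [-1.4, -0.3, 1.3]
grip_width: 0.344
```

```bash
python3 to.py .539 .2 .107 45
```

```text
pos [0.5399 0.2012 0.1067] yaw 46.9 tilt [ 0.0004 -0.0105] d_tool [-0.0003 -0.0015  0.0002] turn 0.033 grip 0.344 F [-1.4 -0.3  1.3] M [-0.23  0.29  0.11] t 13.05 j7 -1.4
```

Call:
{"fn": "play_rows", "kwargs": {"increments": "0 0 0.0001 0.05;0 0 0.0001 0.05"}}

```text
clock: 13.25
position: [0.54, 0.201, 0.1067]
ee_rot: [0.286, 0.643, -0.293, 0.647]
ft_force: [-1.2, -0.4, 2.8]
grip_width: 0.342
```

```bash
python3 to.py .539 .2 .107 45
```

```text
pos [0.54   0.201  0.1067] yaw 41.6 tilt [ 0.0002 -0.0107] d_tool [-0.0003 -0.0014  0.0001] turn -0.059 grip 0.342 F [-1.2 -0.4  2.8] M [-0.19  0.31  0.11] t 13.25 j7 -1.49
```

Call:
{"fn": "play_rows", "kwargs": {"increments": "0 0 0.0001 0.05;0 0 0.0001 0.05"}}

```text
clock: 13.45
position: [0.5401, 0.2009, 0.1067]
ee_rot: [0.316, 0.629, -0.323, 0.633]
ft_force: [-1.0, -0.2, 1.8]
grip_width: 0.346
```

```bash
python3 to.py .539 .2 .107 45
```

```text
pos [0.5401 0.2009 0.1067] yaw 36.33 tilt [ 0.0001 -0.0107] d_tool [-0.0003 -0.0014  0.0001] turn -0.151 grip 0.346 F [-1.  -0.2  1.8] M [-0.22  0.22  0.1 ] t 13.45 j7 -1.57
```

Call:
{"fn": "play_rows", "kwargs": {"increments": "0 0 0.0001 0.05;0 0 0.0001 0.05"}}

```text
clock: 13.65
position: [0.5401, 0.2007, 0.1067]
ee_rot: [0.344, 0.614, -0.351, 0.618]
ft_force: [0.2, -1.1, 2.2]
grip_width: 0.341
```

```bash
python3 to.py .539 .2 .107 45
```

```text
pos [0.5401 0.2007 0.1067] yaw 31.07 tilt [-0.0001 -0.011 ] d_tool [-0.0003 -0.0013  0.    ] turn -0.243 grip 0.341 F [ 0.2 -1.1  2.2] M [-0.22  0.29  0.35] t 13.65 j7 -1.66
```

Call:
{"fn": "play_rows", "kwargs": {"increments": "0 0 0 0"}}

```text
clock: 13.75
position: [0.5402, 0.2008, 0.1067]
ee_rot: [0.343, 0.614, -0.35, 0.618]
ft_force: [0.0, -0.2, 1.5]
grip_width: 0.339
```

```bash
python3 vis.py w16
python3 - <<'E'
from h import *
w=cv2.imread('pics/w16.png');cv2.imwrite('pics/w16d.png',cv2.resize(w[60:300,200:480],None,fx=2.5,fy=2.5,interpolation=cv2.INTER_CUBIC))
E
```

```text
pos [0.5402 0.2008 0.1067] yaw 31.38 tilt [ 0.0001 -0.0109] d_tool [-0.0183 -0.0012 -0.0021] turn -1.557 grip 0.344 F [-0.6 -0.1  2.1] M [-0.18  0.15  0.25] t 13.8 j7 -1.65
```

View pics/w16d.png

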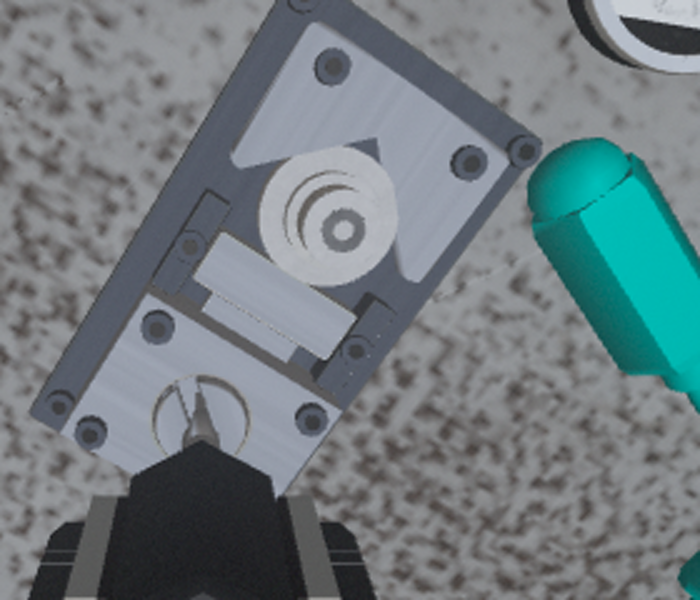

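Call:
{"fn": "play_rows", "kwargs": {"increments": "0 0 0 0.03"}}

```text
clock: 13.9
position: [0.5402, 0.2009, 0.1067]
ee_rot: [0.351, 0.61, -0.358, 0.614]
ft_force: [-0.4, -0.5, 2.4]
grip_width: 0.341
```

```bash
python3 to.py .539 .2 .107 45
```

```text
pos [0.5402 0.2009 0.1067] yaw 29.83 tilt [ 0.0002 -0.0109] d_tool [-0.0003 -0.0015  0.0001] turn -0.265 grip 0.341 F [-0.4 -0.5  2.4] M [-0.23  0.18  0.38] t 13.9 j7 -1.68
```

Call:
{"fn": "play_rows", "kwargs": {"increments": "0 0 0 -0.08;0 0 -0.0002 -0.08;0 0 0 0"}}

```text
clock: 14.2
position: [0.5402, 0.2012, 0.1068]
ee_rot: [0.299, 0.638, -0.305, 0.641]
ft_force: [-0.4, -0.6, 1.6]
grip_width: 0.347
```

```bash
python3 vis.py w17
```

```text
pos [0.5402 0.2012 0.1068] yaw 39.27 tilt [ 0.0003 -0.0104] d_tool [-0.0182 -0.0012 -0.002 ] turn -1.419 grip 0.343 F [-0.1 -0.1  1.2] M [-0.06  0.2   0.  ] t 14.25 j7 -1.52
```

View pics/w17c.png

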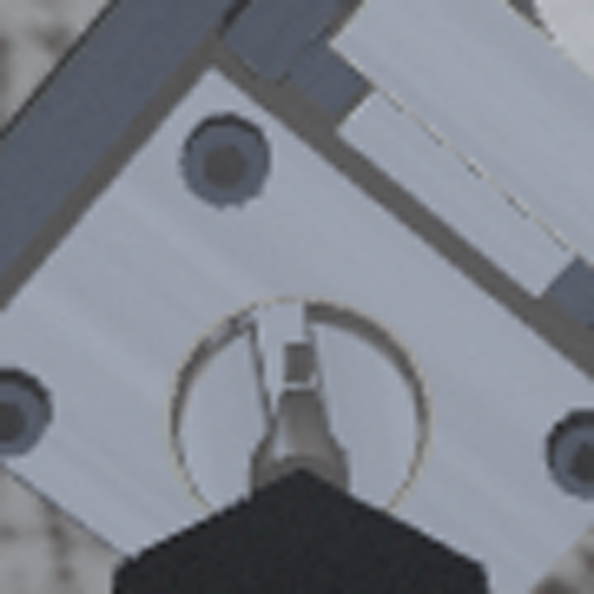

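Run:
```python
from h import *
ims=[]
for f in('w13','w15','w16','w17'):
    w=cv2.imread(f'pics/{f}.png')[200:235,262:302]; ims.append(cv2.resize(w,None,fx=9.5,fy=8.5,interpolation=cv2.INTER_CUBIC))
cv2.imwrite('pics/q.png',np.vstack([np.hstack(ims[:2]),np.hstack(ims[2:])]))
```

```text
(no output)
```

View pics/q.png

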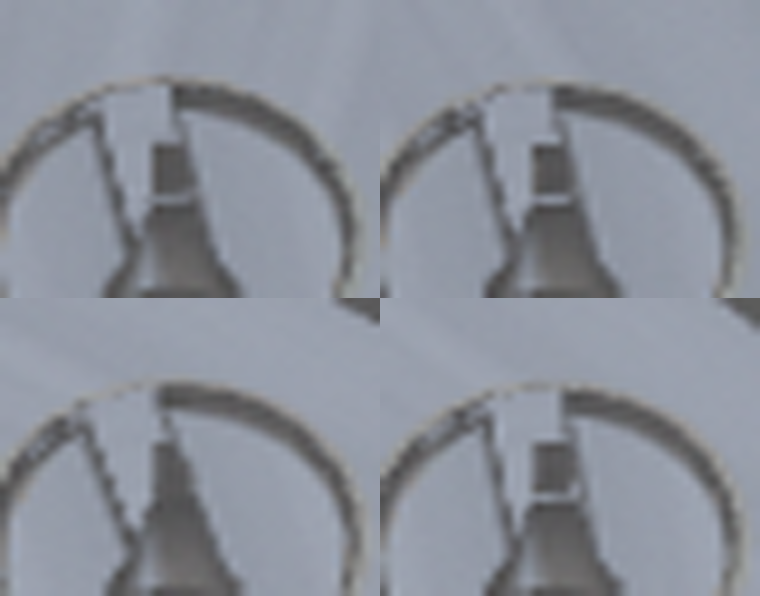

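Run:
```python
from h import *
L={'w13':((95,120),(133,245)),'w15':((477-380,120),(512-380,245)),'w16':((85,425-298),(133,545-298)),'w17':((487-380,420-298),(515-380,545-298))}
R={'w13':((175,110),(210,240)),'w15':((555-380,110),(597-380,255)),'w16':((160,425-298),(215,560-298)),'w17':((570-380,430-298),(598-380,555-298))}
yaw=dict(w13=103.05,w15=58.28,w16=31.38,w17=39.27)
for f in L:
    c=load(f); r=[]
    for D in(L,R):
        a,b=[onz(c,262+x/9.5-.45,200+y/8.5-.45,.037) for x,y in D[f]]; e=a-b; r.append(np.degrees(np.arctan2(e[1],e[0])))
    print(f,np.round(r,1),np.mean(r)-yaw[f])
```

```text
w13 [116.7 115.6] 13.095969491332426
w15 [70.9 71.8] 13.053063710494968
w16 [49.4 50.1] 18.359234149408376
w17 [49.7 50.2] 10.643701914602282
```

Call:
{"fn": "play_rows", "kwargs": {"increments": "0 0 -0.0002 -0.1;-0.004 0 0 0;-0.006 0 0 0;-0.01 0 0 0;-0.01 0 0 0;0 0 0 0"}}

```text
clock: 14.85
position: [0.54, 0.2018, 0.1392]
ee_rot: [0.271, 0.65, -0.277, 0.653]
ft_force: [1.0, 1.3, -1.3]
grip_width: 0.346
```

```bash
python3 vis.py w18
```

```text
pos [0.5398 0.2016 0.1385] yaw 44.39 tilt [-0.0006 -0.01  ] d_tool [ 0.0135 -0.0008 -0.0018] turn -1.33 grip 0.339 F [-0.5  0.  -1.4] M [ 0.04 -0.03  0.02] t 14.9 j7 -1.42
```

View pics/w18.png

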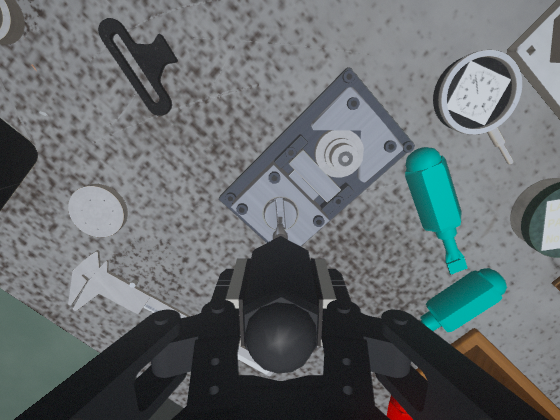

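Call:
{"fn": "play_rows", "kwargs": {"increments": "-0.03 0 0 0;-0.03 0 0 0;-0.03 0 0 0;-0.03 0 0 0;0 0 0 0.13;0 0 0 0.13;0 0 0 0"}}

```text
clock: 15.6
position: [0.5388, 0.2023, 0.262]
ee_rot: [0.356, 0.608, -0.364, 0.61]
ft_force: [0.0, -0.5, -0.5]
grip_width: 0.343
```

```bash
python3 to.py .5413 -.0917 .25 29.4
```

```text
pos [0.5388 0.2023 0.262 ] yaw 28.85 tilt [-0.003  -0.0109] d_tool [ 0.0152 -0.1396  0.2586] turn -0.01 grip 0.343 F [ 0.  -0.5 -0.5] M [-0.   -0.04 -0.  ] t 15.6 j7 -1.63
```

Call:
{"fn": "play_rows", "kwargs": {"increments": "0 -0.02 0.037 -0.01;0 -0.02 0.037 0;0 -0.02 0.037 0;0 -0.02 0.037 0;0 -0.02 0.037 0;0 -0.02 0.037 0;0 -0.014 0.026 0;0 0 0 0;0 0 0 0"}}

```text
clock: 16.5
position: [0.5443, -0.0889, 0.2601]
ee_rot: [0.34, 0.618, -0.35, 0.616]
ft_force: [0.3, -0.4, -2.3]
grip_width: 0.34
```

```bash
python3 to.py .5413 -.0917 .25 29.4
```

```text
pos [ 0.5443 -0.0889  0.2601] yaw 31.6 tilt [-0.0096 -0.0101] d_tool [ 0.0102 -0.0039  0.0007] turn 0.038 grip 0.34 F [ 0.3 -0.4 -2.3] M [0.06 0.01 0.02] t 16.5 j7 -1.02
```

Call:
{"fn": "play_rows", "kwargs": {"increments": "0 0 0 0.038;0.03 -0.0025 0.001 0;0.03 0 0 0;0.02 0 0 0;0 0 0 0;0 0 0 0"}}

```text
clock: 17.1
position: [0.5423, -0.0838, 0.178]
ee_rot: [0.347, 0.615, -0.355, 0.613]
ft_force: [0.9, 0.4, -0.8]
grip_width: 0.342
```

```bash
python3 to.py .5420 -.0917 .16 29.4; python3 vis.py w19
python3 - <<'E'
from h import *
c=snap('side','s19');t=cv2.imread('pics/s19.png');cv2.imwrite('pics/s19b.png',cv2.resize(t[130:220,240:330],None,fx=6.5,fy=6.5,interpolation=cv2.INTER_CUBIC))
E
```

```text
pos [ 0.5423 -0.0838  0.178 ] yaw 30.54 tilt [-0.009 -0.008] d_tool [ 0.018  -0.004   0.0066] turn 0.02 grip 0.342 F [ 0.9  0.4 -0.8] M [ 0.03 -0.01 -0.04] t 17.1 j7 -1.07
pos [ 0.5422 -0.0838  0.178 ] yaw 30.54 tilt [-0.009 -0.008] d_tool [ 0.0507  0.1423 -0.2486] turn -1.572 grip 0.345 F [-0.3  0.1 -1.8] M [ 0.04 -0.01 -0.01] t 17.15 j7 -1.07
```

View pics/w19c.png

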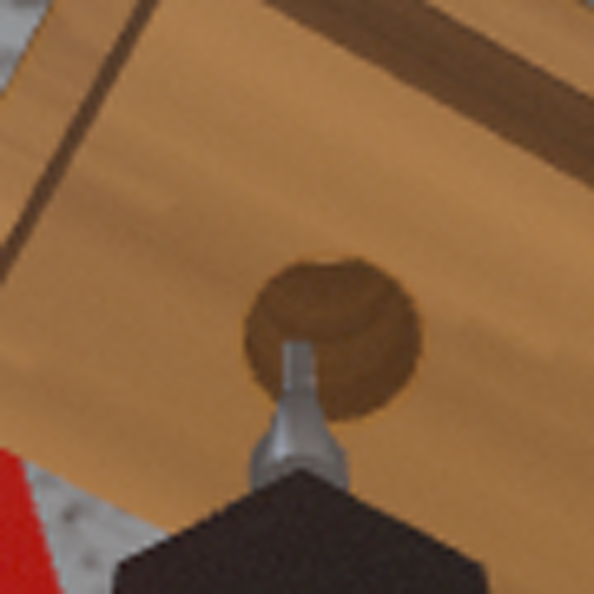

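View pics/s19b.png

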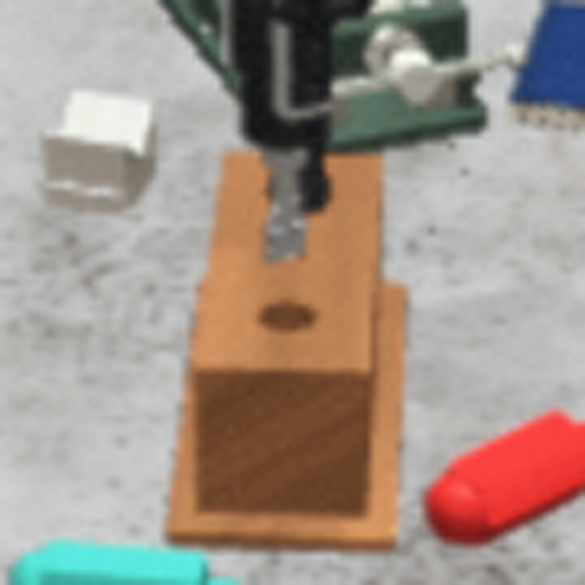

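Run:
```python
from h import *
c=load('w19'); H=onz(c,235+333/6.6-.4,165+340/6.6-.4,.074); print('hole',H)
o=get_obs();R=Ro.from_quat(o['ee_rot']).as_matrix();p=o['position']
tip=p+R@[.0767,-.002,-.0004]; print('tip',tip,'proj near edge',proj(c,p+R@[.0767,.006,-.0004]),'obs',235+299/6.6,165+342/6.6)
print(R.T@(np.array([H[0],H[1],tip[2]])-tip))
```

```text
hole [ 0.54092039 -0.09020675  0.074     ]
tip [ 0.53995305 -0.08552855  0.10171667] proj near edge [279.35921714 217.29569189] obs 280.3030303030303 216.8181818181818
[ 3.12699643e-05 -1.53977548e-03  4.52210223e-03]
```

Call:
{"fn": "play_rows", "kwargs": {"increments": "0 -0.0015 0.0045 0;0.008 0 0 0;0.008 0 0 0;0 0 0 0;0 0 0 0"}}

```text
clock: 17.7
position: [0.5449, -0.0896, 0.1638]
ee_rot: [0.347, 0.613, -0.354, 0.614]
ft_force: [0.3, 0.4, -1.0]
grip_width: 0.34
```

```bash
python3 vis.py w20;  python3 - <<'E'
from h import *
o=get_obs();R=Ro.from_quat(o['ee_rot']).as_matrix();p=o['position']
tip=p+R@[.0767,-.002,-.0004]; print('tip',tip); print(R.T@(np.array([.5409,-.0904,tip[2]])-tip))
E
```

```text
pos [ 0.5449 -0.0896  0.1637] yaw 30.51 tilt [-0.0041 -0.0093] d_tool [ 0.036   0.1425 -0.2551] turn -1.572 grip 0.342 F [-0.9 -0.5 -1.8] M [ 0.01  0.02 -0.01] t 17.75 j7 -1.06
tip [ 0.5426305  -0.09100296  0.08704331]
[ 1.48913869e-06 -1.18479277e-03 -1.39802190e-03]
```

View pics/w20c.png

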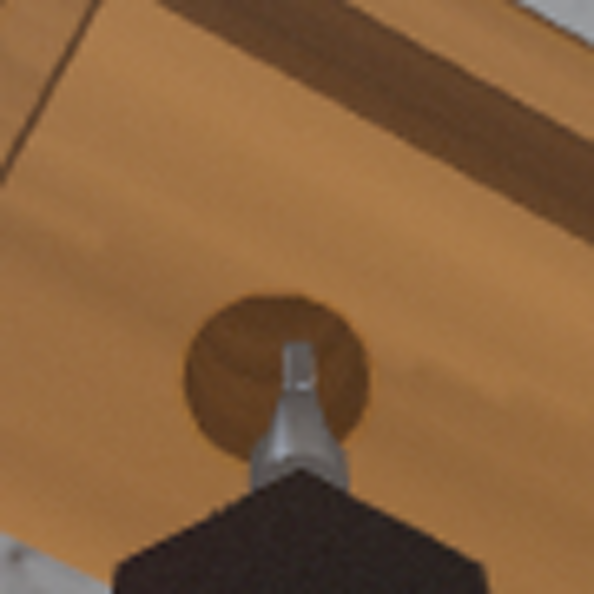

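Call:
{"fn": "play_rows", "kwargs": {"increments": "0 -0.0011 -0.0018 0;0.005 0 0 0;0 0 0 0"}}

```text
clock: 18.05
position: [0.5429, -0.0885, 0.1586]
ee_rot: [0.347, 0.613, -0.354, 0.614]
ft_force: [-0.2, 0.2, -1.4]
grip_width: 0.344
```

```bash
python3 - <<'E'
from h import *
c=load('w20'); H=onz(c,235+277/6.6-.4,165+378/6.6-.4,.074); print('hole',H)
E
python3 vis.py w21;  python3 - <<'E'
from h import *
o=get_obs();R=Ro.from_quat(o['ee_rot']).as_matrix();p=o['position']
tip=p+R@[.0767,-.002,-.0004]; print('tip',tip); print(R.T@(np.array([.5405,-.0904,tip[2]])-tip))
E
```

```text
hole [ 0.54134007 -0.09005102  0.074     ]
pos [ 0.5431 -0.0885  0.159 ] yaw 30.52 tilt [-0.0033 -0.0094] d_tool [ 0.0313  0.1434 -0.2532] turn -1.572 grip 0.342 F [-0.2  0.1 -0.9] M [0.02 0.04 0.03] t 18.1 j7 -1.07
tip [ 0.54095495 -0.08986053  0.08232268]
[ 6.55627823e-06 -6.65849135e-04  2.33682712e-04]
```

View pics/w21c.png

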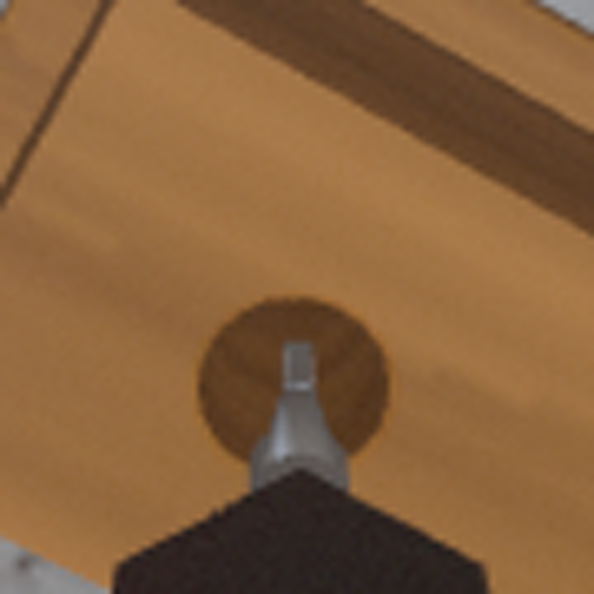

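Call:
{"fn": "play_rows", "kwargs": {"increments": "0.008 0 0 0;0.008 0 0 0;0 0 0 0"}}

```text
clock: 18.4
position: [0.5431, -0.0887, 0.1416]
ee_rot: [0.347, 0.613, -0.354, 0.615]
ft_force: [-0.1, -0.1, -1.3]
grip_width: 0.346
```

```bash
cat > tp.py <<'E'
from to import *
o=get_obs();R=Ro.from_quat(o['ee_rot']).as_matrix();p=o['position']
tip=p+R@[.0767,-.002,-.0004]; print('tip',tip.round(4),(R.T@(np.array([.541,-.0902,tip[2]])-tip)).round(4)); to(0,0,0)
E
python3 tp.py
```

```text
tip [ 0.5409 -0.0901  0.0649] [ 0.     -0.      0.0001]
pos [ 0.5431 -0.0887  0.1416] yaw 30.51 tilt [-0.0031 -0.0095] d_tool [ 0.1424 -0.4218 -0.3531] turn None grip 0.346 F [-0.1 -0.1 -1.3] M [ 0.06 -0.    0.01] t 18.4 j7 -1.07
```

Call:
{"fn": "play_rows", "kwargs": {"increments": "0.01 0 0 0;0.01 0 0 0;0 0 0 0"}}

```text
clock: 18.7
position: [0.5427, -0.0888, 0.1193]
ee_rot: [0.347, 0.614, -0.354, 0.614]
ft_force: [0.3, -0.2, -1.3]
grip_width: 0.345
```

```bash
python3 tp.py
```

```text
tip [ 0.5405 -0.0902  0.0427] [-0.      0.0004  0.0002]
pos [ 0.5427 -0.0888  0.1193] yaw 30.51 tilt [-0.0039 -0.0093] d_tool [ 0.1206 -0.4215 -0.3528] turn None grip 0.345 F [ 0.3 -0.2 -1.3] M [-0.02  0.04  0.02] t 18.7 j7 -1.08
```

Call:
{"fn": "play_rows", "kwargs": {"increments": "0.008 0 0 0;0.004 0 0 0;0.002 0 0 0;0 0 0 0"}}

```text
clock: 19.1
position: [0.5426, -0.0889, 0.1038]
ee_rot: [0.347, 0.614, -0.354, 0.614]
ft_force: [0.1, 1.0, -1.7]
grip_width: 0.343
```

```bash
python3 tp.py
```

```text
tip [ 0.5404 -0.0903  0.0271] [-0.      0.0006  0.0002]
pos [ 0.5426 -0.0889  0.1038] yaw 30.52 tilt [-0.0043 -0.009 ] d_tool [ 0.1053 -0.4214 -0.3527] turn None grip 0.343 F [ 0.1  1.  -1.7] M [-0.02  0.01  0.03] t 19.1 j7 -1.09
```

Now the last 5 mm gently, until the shoulder rests.

Call:
{"fn": "play_rows", "kwargs": {"increments": "0.002 0 0 0;0.001 0 0 0;0.001 0 0 0;0 0 0 0"}}

```text
clock: 19.5
position: [0.5431, -0.089, 0.1002]
ee_rot: [0.347, 0.613, -0.354, 0.615]
ft_force: [-0.4, 0.3, -1.2]
grip_width: 0.342
```

```bash
python3 tp.py
```

```text
tip [ 0.5409 -0.0904  0.0235] [-0.      0.0002 -0.0002]
pos [ 0.5431 -0.089   0.1002] yaw 30.52 tilt [-0.0031 -0.0093] d_tool [ 0.101  -0.4219 -0.3531] turn None grip 0.342 F [-0.4  0.3 -1.2] M [0.02 0.03 0.01] t 19.5 j7 -1.09
```

Call:
{"fn": "play_rows", "kwargs": {"increments": "0.001 0 0 0;0 0 0 0"}}

```text
clock: 19.7
position: [0.5432, -0.089, 0.0992]
ee_rot: [0.347, 0.613, -0.354, 0.615]
ft_force: [0.7, -0.3, -2.6]
grip_width: 0.341
```

```bash
python3 tp.py
```

```text
tip [ 0.5411 -0.0904  0.0226] [-0.      0.0001 -0.0002]
pos [ 0.5432 -0.089   0.0992] yaw 30.51 tilt [-0.0028 -0.0094] d_tool [ 0.0999 -0.422  -0.3532] turn None grip 0.341 F [ 0.7 -0.3 -2.6] M [ 0.01  0.03 -0.02] t 19.7 j7 -1.09
```

Call:
{"fn": "play_rows", "kwargs": {"increments": "0.0008 0 0 0;0 0 0 0"}}

```text
clock: 19.9
position: [0.5434, -0.0891, 0.0987]
ee_rot: [0.347, 0.613, -0.354, 0.615]
ft_force: [0.9, -0.3, -0.8]
grip_width: 0.343
```

```bash
python3 tp.py
```

```text
tip [ 0.5413 -0.0905  0.0221] [-0.     -0.0001 -0.0004]
pos [ 0.5434 -0.0891  0.0987] yaw 30.51 tilt [-0.0023 -0.0096] d_tool [ 0.0991 -0.4222 -0.3534] turn None grip 0.343 F [ 0.9 -0.3 -0.8] M [ 0.06  0.04 -0.05] t 19.9 j7 -1.09
```

Call:
{"fn": "play_rows", "kwargs": {"increments": "0.0006 0 0 0;0 0 0 0"}}

```text
clock: 20.1
position: [0.5435, -0.0891, 0.0988]
ee_rot: [0.347, 0.613, -0.354, 0.615]
ft_force: [-0.2, 0.1, -0.8]
grip_width: 0.347
```

```bash
python3 tp.py
```

```text
tip [ 0.5414 -0.0905  0.0221] [-0.     -0.0002 -0.0005]
pos [ 0.5435 -0.0891  0.0988] yaw 30.51 tilt [-0.0021 -0.0098] d_tool [ 0.099  -0.4223 -0.3534] turn None grip 0.347 F [-0.2  0.1 -0.8] M [-0.02  0.01  0.01] t 20.1 j7 -1.09
```

Call:
{"fn": "play_rows", "kwargs": {"increments": "0 0 0 0;0 0 0 0;0 0 0 0;0 0 0 0;0 0 0 0;0 0 0 0", "hand": -0.3}}

```text
clock: 20.7
position: [0.5438, -0.0891, 0.0988]
ee_rot: [0.348, 0.613, -0.354, 0.615]
ft_force: [-0.9, 0.1, -0.8]
grip_width: 0.649
```

```bash
python3 vis.py w22
```

```text
pos [ 0.5439 -0.0891  0.0988] yaw 30.51 tilt [-0.0012 -0.0098] d_tool [-0.0291  0.1427 -0.2537] turn -1.572 grip 0.653 F [-0.4  0.8  0.1] M [ 0.01  0.07 -0.02] t 20.75 j7 -1.09
```

View pics/w22.png

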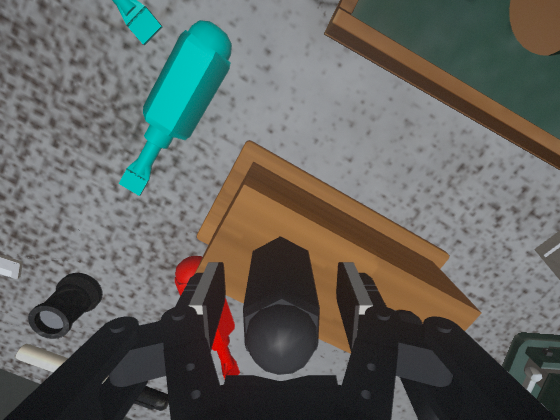

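Released, standing upright midway between the pads (handle at 281, pads at 222/340). Lifting straight away.

Call:
{"fn": "play_rows", "kwargs": {"increments": "-0.02 0 0 0;-0.02 0 0 0;-0.03 0 0 0;-0.04 0 0 0;-0.04 0 0 0;0 -0.04 0 0;0 -0.04 0 0;0 0 0 0;0 0 0 0"}}

```text
clock: 21.65
position: [0.473, -0.1287, 0.2557]
ee_rot: [0.347, 0.613, -0.353, 0.616]
ft_force: [-0.4, 0.5, 0.0]
grip_width: 0.655
```

```bash
python3 tp.py
python3 - <<'E'
from h import *
c=snap('wrist','w23'); s=snap('side','s23'); t=snap('top','t23')
a=cv2.imread('pics/s23.png');cv2.imwrite('pics/s23b.png',np.hstack([cv2.resize(a[130:230,235:335],(390,390),interpolation=3),cv2.resize(a[235:305,205:305],(400,390),interpolation=3)]))
E
```

```text
tip [ 0.471  -0.1301  0.179 ] [-0.0005  0.0805  0.0013]
pos [ 0.473  -0.1287  0.2557] yaw 30.63 tilt [-0.001  -0.0096] d_tool [ 0.2549 -0.34   -0.3538] turn None grip 0.655 F [-0.4  0.5  0. ] M [ 0.08 -0.01  0.  ] t 21.65 j7 -0.89
```

View pics/s23b.png

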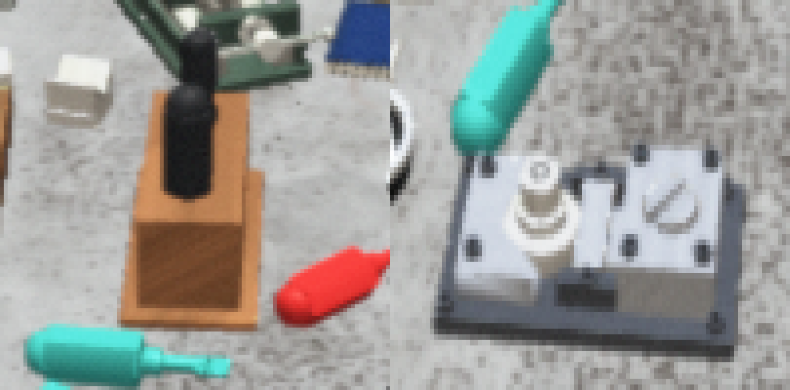

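View pics/w23.png

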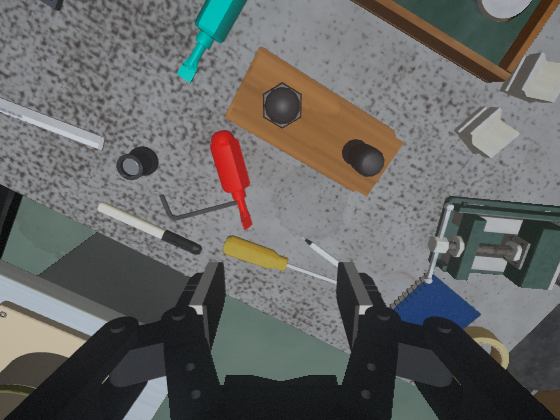

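View pics/t23.png

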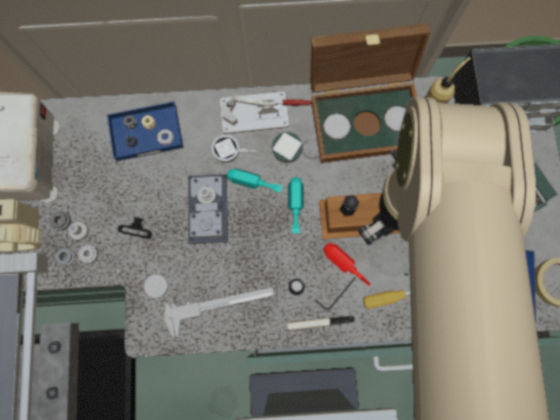

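```bash
python3 -c "
from workcell import workorder
print(workorder.hand_in())"
```

```text
the job is handed in; nothing more can be done
None
```

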